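# Put up the folding desk tidy and return the hand stamps to their labelled compartments

### The arm

A 6-joint arm with a two-finger parallel gripper is mounted at the origin on the work surface. World frame = base frame: x ahead of the robot, y to its left, z up, the work surface at z = 0. Lengths are in m, angles in degrees, forces in N, time in s.
With the tool pointing down it reaches from about 0.25 to 0.725 m from the base axis. Payload 9.7 kg.
Tool frame: the origin (TCP) lies at the very end of the fingers, on their centre line; the grasp point (between the pads) lies grasp_offset behind it (grasp_offset is the distance from the TCP to the grasp point, in m); z points along the fingers, y is the line along which they close (so a half turn about z gives the same grasp; the last joint's range is limited). The gripper opens to 85 mm and grips with 20 to 120 N. Pads are 22 mm wide; open, the fingers measure 114 mm over their backs; the gripper's body (76 mm by 85 mm) begins 54 mm behind the grasp point. The pads swing forward as they close: fully open they stand 13 mm farther back than shut.
Start: joints at [-65.374, 4.979, 10.078, 95.1, 0, 90], TCP at [0.229, -0.5, 0.231] pointing down, gripper open.
Joint ranges: [-179.16, 179.16], [-48.56, 103.87], [-65.8, 70.77], [-126.05, 130.52], [-82.76, 87.17], [-180, 180]. Speed limits (degrees/s): [127.2, 127.2, 147.25, 180, 180, 180].

### API

Orientations are given as [roll, pitch, yaw] about the fixed x, y, z axes, in that order (R = Rz(yaw) Ry(pitch) Rx(roll)).
In Python, from workcell import get_obs, camera, calibration, job_done, recognise, cut_out, mark_of, grasp_offset gives the robot as it stands.
- The arm moves only by the tool servo_tool, never from a script. Its argument "moves" is a list of rows, each a list of 3 entries, a list of its own where there are three numbers: the turn, a rotation vector about the tool's x, y, z in degrees, then the shift along the tool's x, y, z in m, then the opening in per cent of the stroke, from 0 (shut) to 100 (fully open). In form: [[[ax, ay, az], [x, y, z], claw], ...]. A call has 1 to 12 rows; each row shifts and turns the commanded pose from where the row before left it, along the tool's axes as they then stand; what a row does not reach is not made up. A row lasts 1/10 s, in which the tool goes at most 50 mm and 8.59 degrees, less where a joint would pass 70% of its speed; a pose out of reach is approached as far as the arm can. A call is refused whole if a number of a shift passes 0.05 or a number of a turn 8.59, either way. A call with a gripper value outside its range is refused whole. The fingers move at their own pace and stop on an object; "force" is the grip in N (left out, the last holds). Time passes only in rows, so rows that do not move let the fingers close. It gives the time, the measured TCP pose, the force, the opening and the grip force at its end, in the units of the state.
- get_obs(): the state, without advancing time (a new reading comes with each control period).
- camera(name): name is "scene" or "side" or "wrist"; returns (picture, depth): 400x640x3 uint8, red, green, blue; 400x640 float32, m along the optical axis (not along the pixel's ray), 0 where there is no reading.
- calibration(name): a dict with "camera_matrix" (3x3 intrinsics, pixels), "R" (3x3) and "t" (3): a world point X has camera coordinates R X + t. Camera axes: x right, y down, z forward; pixel columns grow to the right and rows downward; lengths in m; the calibration is good to about 2 mm. A picture is of the moment at which its call begins: read the wrist's pose just before it. calibration takes no time and is no camera call; for the wrist camera it gives the pose at the moment of the call.
- job_done(): hands the job in; it is judged then, once.
Trained networks look in the newest picture that a camera, given by its name, has taken for a name from the list of things; names that differ only in an ending like _2 or _b are one class to them, and where a whole thing is asked for, a point or a joint stands for the part that bears it (a point fixed in the world has none). Each returns a list of dicts, best first, with "score" (0 to 1); they miss things now and then, are a little off and sometimes report something else, mostly with a low value. They report only what shows in the picture. A call takes as long as a camera call. They do not tell look-alikes from the thing itself.
- recognise(name, camera): "xyz" ([x, y, z] in m, in the coordinates of the camera as it stood for that picture, good to about 4 mm: the middle of the surface that is visible of it).
- cut_out(name, camera): "mask" (400x640 bool, what is visible of it).
- mark_of(name, camera): "xyz" ([x, y, z] in m, in the coordinates of the camera as it stood for that picture, good to about 4 mm: a listed point, or the origin of a listed thing).
The state is a dict: "time": time; "q": joint angles; "qd": joint speeds; "joint_efforts": joint torques, N m; "ee_pos": TCP position; "tcp_rot": TCP orientation; "wrist_force": force on the tool from outside, world axes, zero at the start; "torque": the same for the moment, N m; "opening": finger opening in m; "grasp_force": force on a finger pad.
Only numpy, scipy, OpenCV 4.12 (cv2) and the standard library are available. Lean on these libraries where they do the work, as an engineer would, in place of code of your own. Each camera call takes 0.05 s, during which the arm holds its last target. There are 200 camera calls.

### The job

Clear up the card-making table: first raise all four sides of the fold-up desk tidy until they stand fully upright, then return every hand stamp on the table to the compartment whose label has its colour, standing upright and flat on the floor of the compartment. Leave the tidy's sides standing, and do not move or upset the mug, the orange or the glue bottle.

Things in the scene. Friction and masses are not known exactly. Their poses are not given: they have to be found in the camera images.
- tidy: Cream fold-up desk tidy, fixed to the table. Base plate 128 (x) x 194 (y) x 6 mm; origin at the centre of its underside, x and y along its edges. Dividers 4 mm thick, up to 22 mm above the table, form six compartments, centres at x = +-33, y = -66, 0, 66 mm, floor 6 mm above the table, 62 mm square once the sides are up. The sides are hinged at x = +-66 and y = +-99 mm, 6 mm above the table.
- side_far (a joint): Hinge of the side panel on the tidy's +x edge: angle (rad) of the panel above level; 0 is flat outwards, 1.57 is upright against its stop. Stiff: it stays where left and needs about 1 N at the tab. Panel 192 mm wide, 4 mm thick, reaching 32 mm from its hinge; a turquoise pull tab goes on in its plane from 32 to 68 mm.
- tab_far (a point): Point on the pull tab (24 mm wide along the hinge, 6 mm thick) in the middle of the side on the tidy's +x edge: mid-width, mid-thickness, 56 mm from the hinge line, 24 mm past the panel's outer edge, 12 mm short of the tab's end. Its x axis points along the panel away from the hinge, its y axis along the hinge.
- side_left (a joint): Hinge of the side panel on the tidy's +y edge: angle (rad) of the panel above level; 0 is flat outwards, 1.57 is upright against its stop. Stiff: it stays where left and needs about 1 N at the tab. Panel 126 mm wide, 4 mm thick, reaching 32 mm from its hinge; a turquoise pull tab goes on in its plane from 32 to 68 mm.
- tab_left (a point): Point on the pull tab (24 mm wide along the hinge, 6 mm thick) in the middle of the side on the tidy's +y edge: mid-width, mid-thickness, 56 mm from the hinge line, 24 mm past the panel's outer edge, 12 mm short of the tab's end. Its x axis points along the panel away from the hinge, its y axis along the hinge.
- side_near (a joint): Hinge of the side panel on the tidy's -x edge: angle (rad) of the panel above level; 0 is flat outwards, 1.57 is upright against its stop. Stiff: it stays where left and needs about 1 N at the tab. Panel 192 mm wide, 4 mm thick, reaching 32 mm from its hinge; a turquoise pull tab goes on in its plane from 32 to 68 mm.
- tab_near (a point): Point on the pull tab (24 mm wide along the hinge, 6 mm thick) in the middle of the side on the tidy's -x edge: mid-width, mid-thickness, 56 mm from the hinge line, 24 mm past the panel's outer edge, 12 mm short of the tab's end. Its x axis points along the panel away from the hinge, its y axis along the hinge.
- side_right (a joint): Hinge of the side panel on the tidy's -y edge: angle (rad) of the panel above level; 0 is flat outwards, 1.57 is upright against its stop. Stiff: it stays where left and needs about 1 N at the tab. Panel 126 mm wide, 4 mm thick, reaching 32 mm from its hinge; a turquoise pull tab goes on in its plane from 32 to 68 mm.
- tab_right (a point): Point on the pull tab (24 mm wide along the hinge, 6 mm thick) in the middle of the side on the tidy's -y edge: mid-width, mid-thickness, 56 mm from the hinge line, 24 mm past the panel's outer edge, 12 mm short of the tab's end. Its x axis points along the panel away from the hinge, its y axis along the hinge.
- label_red: Flat red label, 52 mm square, in the middle of the floor of one compartment of the tidy (origin at its centre): the home of the red stamp.
- stamp_red_mid (a point): The red hand stamp's centre, half-way up (41 mm above its underside); z axis up. Wooden block 46 x 46 mm, 28 mm tall, with a red band, and on it an upright square red handle 22 x 22 mm from 28 to 82 mm height; handle and block sides run along the stamp's x and y. About 120 g. It may be absent.
- label_blue: Flat blue label, 52 mm square, in the middle of the floor of one compartment of the tidy (origin at its centre): the home of the blue stamp.
- stamp_blue_mid (a point): The blue hand stamp's centre, half-way up (41 mm above its underside); z axis up. Wooden block 46 x 46 mm, 28 mm tall, with a blue band, and on it an upright square blue handle 22 x 22 mm from 28 to 82 mm height; handle and block sides run along the stamp's x and y. About 120 g. It may be absent.
- label_yellow: Flat yellow label, 52 mm square, in the middle of the floor of one compartment of the tidy (origin at its centre): the home of the yellow stamp.
- stamp_yellow_mid (a point): The yellow hand stamp's centre, half-way up (41 mm above its underside); z axis up. Wooden block 46 x 46 mm, 28 mm tall, with a yellow band, and on it an upright square yellow handle 22 x 22 mm from 28 to 82 mm height; handle and block sides run along the stamp's x and y. About 120 g. It may be absent.
- label_green: Flat green label, 52 mm square, in the middle of the floor of one compartment of the tidy (origin at its centre): the home of the green stamp.
- stamp_green_mid (a point): The green hand stamp's centre, half-way up (41 mm above its underside); z axis up. Wooden block 46 x 46 mm, 28 mm tall, with a green band, and on it an upright square green handle 22 x 22 mm from 28 to 82 mm height; handle and block sides run along the stamp's x and y. About 120 g. It may be absent.
- label_purple: Flat purple label, 52 mm square, in the middle of the floor of one compartment of the tidy (origin at its centre): the home of the purple stamp.
- stamp_purple_mid (a point): The purple hand stamp's centre, half-way up (41 mm above its underside); z axis up. Wooden block 46 x 46 mm, 28 mm tall, with a purple band, and on it an upright square purple handle 22 x 22 mm from 28 to 82 mm height; handle and block sides run along the stamp's x and y. About 120 g. It may be absent.
- label_black: Flat black label, 52 mm square, in the middle of the floor of one compartment of the tidy (origin at its centre): the home of the black stamp.
- stamp_black_mid (a point): The black hand stamp's centre, half-way up (41 mm above its underside); z axis up. Wooden block 46 x 46 mm, 28 mm tall, with a black band, and on it an upright square black handle 22 x 22 mm from 28 to 82 mm height; handle and block sides run along the stamp's x and y. About 120 g. It may be absent.
- mug_mid (a point): White mug, 80 mm across, 92 mm tall; point at its centre, half-way up. Bystander.
- orange_mid (a point): Orange, 68 mm across, 52 mm tall; point at its centre. Bystander.
- glue_mid (a point): Small white glue bottle with a red cap, 28 mm across, 95 mm tall; point at its centre. Bystander.
Things that resemble listed ones, but are neither listed nor needed, are in the scene too. What is shaped like the part that bears stamp_red_mid but pink is not meant.

How it is judged (in metres and radians):
On the way, in this order (a step that is already met when the one before it is completed fails the run):
1. all four sides of the tidy stand upright (value of joint each of side_far, side_left, side_near, side_right above 1.43 rad), for 0.2 s.
2. every stamp on the table stands in the compartment of its colour (horizontal distance between stamp_red_mid and label_red below 0.016 m and z of stamp_red_mid in the frame of tidy between 0.042 and 0.052 m and angle between each of stamp_red_mid, stamp_blue_mid, stamp_yellow_mid, stamp_green_mid, stamp_purple_mid, stamp_black_mid's own z axis and vertical below 0.12 rad and horizontal distance between stamp_blue_mid and label_blue below 0.016 m and z of stamp_blue_mid in the frame of tidy between 0.042 and 0.052 m and horizontal distance between stamp_yellow_mid and label_yellow below 0.016 m and z of stamp_yellow_mid in the frame of tidy between 0.042 and 0.052 m and horizontal distance between stamp_green_mid and label_green below 0.016 m and z of stamp_green_mid in the frame of tidy between 0.042 and 0.052 m and horizontal distance between stamp_purple_mid and label_purple below 0.016 m and z of stamp_purple_mid in the frame of tidy between 0.042 and 0.052 m and horizontal distance between stamp_black_mid and label_black below 0.016 m and z of stamp_black_mid in the frame of tidy between 0.042 and 0.052 m), for 0.2 s.
At the end, for the whole second after the job is handed in: All four sides are at 1.43 rad or more (within 8 degrees of upright), and every stamp present stands still and upright (within 7 degrees) on the floor of the compartment of its colour, its centre within 16 mm of the label's centre and its height within 5 mm of resting on that floor (all of step 1 and all of step 2 and linear speed of each of stamp_red, stamp_blue, stamp_yellow, stamp_green, stamp_purple, stamp_black below 0.02 m/s); the robot touches nothing.
It fails at once if the mug is moved more than 30 mm or tipped over (distance of mug_mid from where it was at the start of the episode above 0.03 m or angle between mug_mid's own z axis and vertical above 0.5 rad).
It fails at once if the orange is moved more than 30 mm or tipped over (distance of orange_mid from where it was at the start of the episode above 0.03 m or angle between orange_mid's own z axis and vertical above 0.5 rad).
It fails at once if the glue bottle is moved more than 30 mm or tipped over (distance of glue_mid from where it was at the start of the episode above 0.03 m or angle between glue_mid's own z axis and vertical above 0.5 rad).
Of stamp_red, stamp_blue, stamp_yellow, stamp_green, stamp_purple, stamp_black only 4 to 6 are there at a start; the rules pass over those that are not, and their reading is None.
At some moment in a run one of stamp_red, stamp_blue, stamp_yellow, stamp_green, stamp_purple, stamp_black may be knocked a few centimetres aside while the robot is not near it.
It also fails if it takes over 208 s, if anything falls off the work surface, if the arm or the gripper's body presses on something with over 40 N, if the wrist force passes 120 N, or if a joint passes its speed limit or range.

## Working session

There is one attempt and no reset: what is moved stays moved. The work goes in short steps, Python scripts to look and compute and a tool call to move; the robot and the scene stay as the last step left them, time stands still between calls to the robot, and variables do not carry over. Pictures are saved under pics/ and viewed, at most 14 in all, crops included, and the job is handed in when it is done.

Besides the shell and the picture viewer there is one more tool, called after "Emit:" by a JSON object that holds its "op" and its "data". servo_tool: Moves the arm, as the interface text tells. Its arguments: {"type":"object","properties":{"moves":{"type":"array"},"force":{"type":"number"}},"required":["moves"]}

```bash
mkdir -p pics; ls; cat > h.py <<'E'
import numpy as np, cv2
from workcell import *
def w(c,p):
    k=calibration(c); return np.array(k["R"]).T@(np.array(p)-np.array(k["t"]))
def back(c,u,v,d):
    k=calibration(c); K=np.array(k["camera_matrix"])
    return w(c,[(u-K[0,2])/K[0,0]*d,(v-K[1,2])/K[1,1]*d,d])
def proj(c,X):
    k=calibration(c); p=np.array(k["camera_matrix"])@(np.array(k["R"])@X+k["t"]); return p[:2]/p[2]
def save(c,n):
    im,d=camera(c); cv2.imwrite(f"pics/{n}.png",im[:,:,::-1]); return im,d
C=["red","blue","yellow","green","purple","black"]
E
python3 - <<'E'
from h import *
o=get_obs(); print(o["time"],o["ee_pos"],o["tcp_rot"],grasp_offset)
for c in ["scene","side"]:
    save(c,c+"0")
    for n in ["tidy"]+["tab_"+s for s in("far","left","near","right")]+["label_"+x for x in C]+["stamp_%s_mid"%x for x in C]+["mug_mid","orange_mid","glue_mid"]:
        r=mark_of(n,c)
        print(c,n,[(round(q["score"],2),w(c,q["xyz"]).round(3).tolist(),proj(c,w(c,q["xyz"])).round().tolist()) for q in r[:3]])
print(get_obs()["time"])
E
```

```text
pics
0.0 [ 0.22907462 -0.49978802  0.23059316] [-1.79924886e+02  9.87736181e-04  2.46256933e+01] 0.0187
scene tidy [(0.76, [0.558, -0.19, -0.0], [299.0, 176.0]), (0.26, [0.426, 0.15, 0.04], [434.0, 222.0])]
scene tab_far [(0.8, [0.677, -0.197, 0.025], [260.0, 193.0])]
scene tab_left [(0.85, [0.566, -0.043, 0.028], [334.0, 206.0])]
scene tab_near [(0.75, [0.437, -0.191, 0.029], [333.0, 146.0])]
scene tab_right []
scene label_red [(0.64, [0.518, -0.259, 0.005], [295.0, 153.0]), (0.24, [0.436, -0.189, 0.026], [334.0, 147.0])]
scene label_blue []
scene label_yellow [(0.66, [0.526, -0.19, 0.004], [309.0, 169.0]), (0.37, [0.772, 0.004, 0.048], [277.0, 266.0])]
scene label_green [(0.69, [0.526, -0.126, 0.007], [324.0, 183.0])]
scene label_purple []
scene label_black [(0.78, [0.592, -0.132, 0.005], [303.0, 195.0])]
scene stamp_red_mid [(0.88, [0.428, 0.147, 0.039], [432.0, 222.0]), (0.7, [0.4, 0.06, 0.04], [412.0, 193.0]), (0.58, [0.536, 0.137, 0.044], [397.0, 245.0])]
scene stamp_blue_mid [(0.54, [0.43, 0.151, 0.039], [433.0, 224.0])]
scene stamp_yellow_mid [(0.95, [0.646, 0.139, 0.045], [3
[... 1631 characters left out ...]
04], [253.0, 168.0])]
side stamp_blue_mid []
side stamp_yellow_mid [(0.56, [0.645, 0.146, 0.041], [327.0, 163.0])]
side stamp_green_mid [(0.77, [0.536, 0.248, 0.043], [286.0, 147.0]), (0.61, [0.797, 0.123, 0.046], [378.0, 160.0]), (0.15, [0.525, -0.12, 0.007], [299.0, 241.0])]
side stamp_purple_mid [(0.34, [0.627, 0.285, 0.045], [313.0, 137.0])]
side stamp_black_mid [(0.79, [0.627, 0.282, 0.043], [313.0, 138.0])]
side mug_mid [(0.78, [0.796, 0.12, 0.049], [378.0, 160.0]), (0.4, [0.585, -0.257, 0.005], [333.0, 282.0])]
side orange_mid [(0.79, [0.757, 0.273, 0.028], [353.0, 139.0])]
side glue_mid [(0.73, [0.771, 0.01, 0.037], [380.0, 188.0]), (0.23, [0.676, -0.193, 0.024], [365.0, 250.0])]
2.1
```

```bash
python3 - <<'E'
import cv2,numpy as np
a=cv2.imread("pics/scene0.png"); b=cv2.imread("pics/side0.png")
cv2.imwrite("pics/s1.png",cv2.resize(a[110:390,220:500],(600,600),interpolation=cv2.INTER_CUBIC))
cv2.imwrite("pics/s2.png",cv2.resize(b[110:350,210:450],(600,600),interpolation=cv2.INTER_CUBIC))
E
```

```text
(no output)
```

View pics/s1.png

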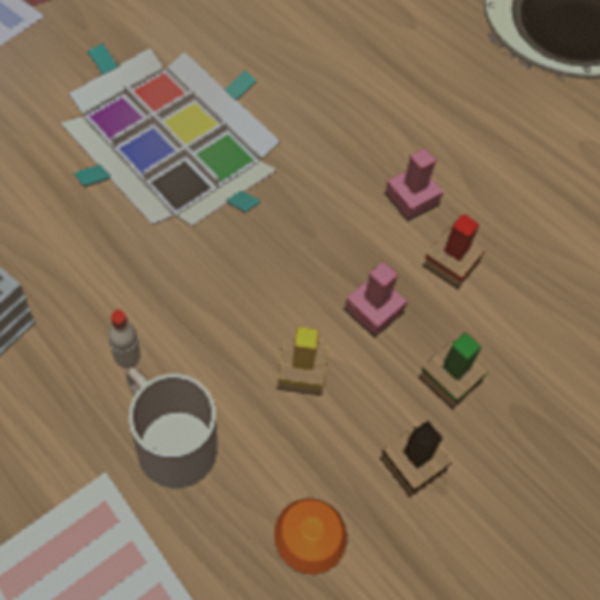

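View pics/s2.png

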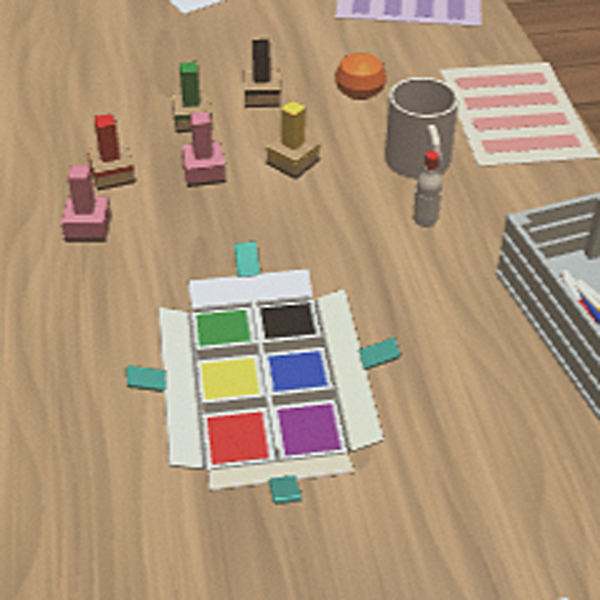

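The scene crop shows the tidy at scene pixel (299,176). The stamps are:
- **Red:** (434,224)
- **Green:** (433,278)
- **Yellow:** (362,275)
- **Black:** (415,320)

Pink look-alikes stand at (412,193) and (397,245). Their blocks are pink all over, so only the wood-blocked stamp at (434,224) is the red one. There is no blue or purple stamp. Next I go above the tidy.

Emit:
{"op": "servo_tool", "data": {"moves": [[[0, 0, 6.9], [0, 0, 0], 100], [[0, 0, 6.9], [0, 0, 0], 100], [[0, 0, 6.9], [0, 0, 0], 100], [[0, 0, 6.9], [0, 0, 0], 100], [[0, 0, 0], [0.032, -0.046, -0.003], 100], [[0, 0, 0], [0.032, -0.046, -0.003], 100], [[0, 0, 0], [0.032, -0.046, -0.003], 100], [[0, 0, 0], [0.032, -0.046, -0.003], 100], [[0, 0, 0], [0.032, -0.046, -0.003], 100], [[0, 0, 0], [0.032, -0.046, -0.003], 100], [[0, 0, 0], [0.032, -0.046, -0.003], 100], [[0, 0, 0], [0, 0, 0], 100]]}}

```text
time: 3.3
ee_pos: [0.4461, -0.2196, 0.2502]
tcp_rot: [-180.0, -0.1, -2.6]
wrist_force: [-0.2, -0.5, 0.6]
opening: 0.0855
grasp_force: 0.0
```

```bash
cat >> h.py <<'E'
from scipy.spatial.transform import Rotation as Ro
def dl(X,yaw=None,o=None):
    o=o or get_obs(); R=Ro.from_euler("xyz",o["tcp_rot"],degrees=True).as_matrix()
    s="delta tool %s"%(R.T@(np.array(X)-o["ee_pos"])).round(4).tolist()
    if yaw is not None: s+=" turn z %.1f"%(((o["tcp_rot"][2]-yaw+180)%360)-180)
    return s
E
python3 - <<'E'
from h import *
o=get_obs(); print(o["time"],o["ee_pos"].round(4),o["tcp_rot"].round(2),o["q"].round(1))
im,d=save("wrist","w1")
for n in ["tidy"]+["tab_"+s for s in("far","left","near","right")]+["label_red","label_green","label_purple","label_black"]:
    print(n,[(round(q["score"],2),w("wrist",q["xyz"]).round(3).tolist()) for q in mark_of(n,"wrist")[:3]])
E
```

```text
3.3 [ 0.4461 -0.2196  0.2502] [-1.7995e+02 -6.0000e-02 -2.6300e+00] [-2.620e+01 -1.800e+00  5.200e+00  9.700e+01  1.000e-01  1.564e+02]
tidy [(0.88, [0.551, -0.195, 0.001]), (0.56, [0.433, -0.187, 0.026])]
tab_far []
tab_left [(0.67, [0.559, -0.048, 0.028])]
tab_near [(0.59, [0.432, -0.19, 0.025])]
tab_right [(0.77, [0.544, -0.347, 0.032])]
label_red [(0.87, [0.512, -0.26, 0.009])]
label_green [(0.84, [0.522, -0.133, 0.004])]
label_purple [(0.58, [0.581, -0.267, 0.005])]
label_black [(0.86, [0.59, -0.13, 0.006])]
```

View pics/w1.png

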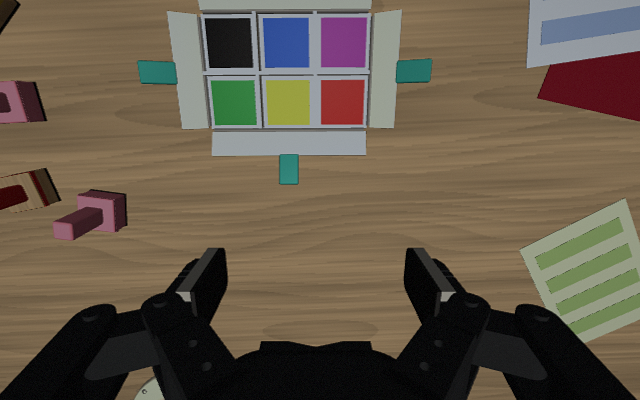

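The wrist view shows the open tidy, with the near tab at (289,168), the left tab at (157,72) and the right tab at (414,71). These agree with the measured positions. I'll grip the near tab across its width and raise it along its arc.

Emit:
{"op": "servo_tool", "data": {"moves": [[[0, 0, 0.4], [-0.013, -0.03, 0.03], 100], [[0, 0, 0], [0, 0, 0.05], 100], [[0, 0, 0], [0, 0, 0.05], 100], [[0, 0, 0], [0, 0, 0.05], 100], [[0, 0, 0], [0, 0, 0.03], 100], [[0, 0, 0], [0, 0, 0.03], 100], [[0, 0, 0], [0, 0, 0], 100], [[0, 0, 0], [0, 0, 0], 100]], "force": 25}}

```text
time: 4.6
ee_pos: [0.4318, -0.1934, 0.0106]
tcp_rot: [-180.0, 0.0, -3.4]
wrist_force: [0.2, 0.1, 0.9]
opening: 0.0855
grasp_force: 0.0
```

Emit:
{"op": "servo_tool", "data": {"moves": [[[0, 0, 0], [0, 0, 0], 0], [[0, 0, 0], [0, 0, 0], 0], [[0, 0, 0], [0, 0, 0], 0], [[0, 0, 0], [0, 0, 0], 0], [[0, 0, 0], [0, 0, 0], 0], [[0, 0, 0], [0, 0, 0], 0], [[0, 0, 0], [0, 0, 0], 0], [[0, 0, 0], [0, 0, 0], 0]], "force": 25}}

```text
time: 5.4
ee_pos: [0.4316, -0.1867, 0.0094]
tcp_rot: [-179.2, 0.1, -3.1]
wrist_force: [2.5, 38.0, 3.0]
opening: 0.023
grasp_force: 24.7
```

Emit:
{"op": "servo_tool", "data": {"moves": [[[0, 0, 0], [0.003, -0.006, -0.0057], 0], [[0, 0, 0], [0.003, 0, -0.0057], 0], [[0, 0, 0], [0.004, 0, -0.005], 0], [[0, 0, 0], [0.004, 0, -0.005], 0], [[0, 0, 0], [0.005, 0, -0.004], 0], [[0, 0, 0], [0.005, 0, -0.004], 0], [[0, 0, 0], [0.0057, 0, -0.003], 0], [[0, 0, 0], [0.0057, 0, -0.003], 0], [[0, 0, 0], [0.0056, 0, -0.0015], 0], [[0, 0, 0], [0.0056, 0, -0.0015], 0], [[0, 0, 0], [0.0053, 0, -0.0005], 0], [[0, 0, 0], [0, 0, 0], 0]]}}

```text
time: 6.6
ee_pos: [0.484, -0.1883, 0.0488]
tcp_rot: [-179.7, 0.1, -3.3]
wrist_force: [-0.8, 13.5, 0.6]
opening: 0.0236
grasp_force: 26.3
```

Emit:
{"op": "servo_tool", "data": {"moves": [[[0, 0, 0], [0.005, 0, 0], 0], [[0, 0, 0], [0.004, 0, 0], 0], [[0, 0, 0], [0.003, 0, 0], 0], [[0, 0, 0], [0, 0, 0], 0], [[0, 0, 0], [0, 0, 0], 0]]}}

```text
time: 7.1
ee_pos: [0.4958, -0.1888, 0.0488]
tcp_rot: [-179.7, 0.1, -3.3]
wrist_force: [-1.5, 14.5, -0.4]
opening: 0.0234
grasp_force: 25.5
```

Emit:
{"op": "servo_tool", "data": {"moves": [[[0, 0, 0], [0.003, 0, 0], 0], [[0, 0, 0], [0.003, 0, 0], 0], [[0, 0, 0], [0, 0, 0], 0], [[0, 0, 0], [0, 0, 0], 0]]}}

```text
time: 7.5
ee_pos: [0.4989, -0.189, 0.0483]
tcp_rot: [-179.7, 0.4, -3.3]
wrist_force: [-16.0, 14.8, 6.5]
opening: 0.0231
grasp_force: 24.2
```

```bash
python3 - <<'E'
from h import *
im,d=save("side","b2")
cv2.imwrite("pics/b2c.png",cv2.resize(im[170:330,220:420,::-1],(750,600),interpolation=cv2.INTER_CUBIC))
for c in ["side"]:
    print([(round(q["score"],2),w(c,q["xyz"]).round(3).tolist()) for q in mark_of("tab_near",c)[:3]])
E
```

```text
[]
```

View pics/b2c.png

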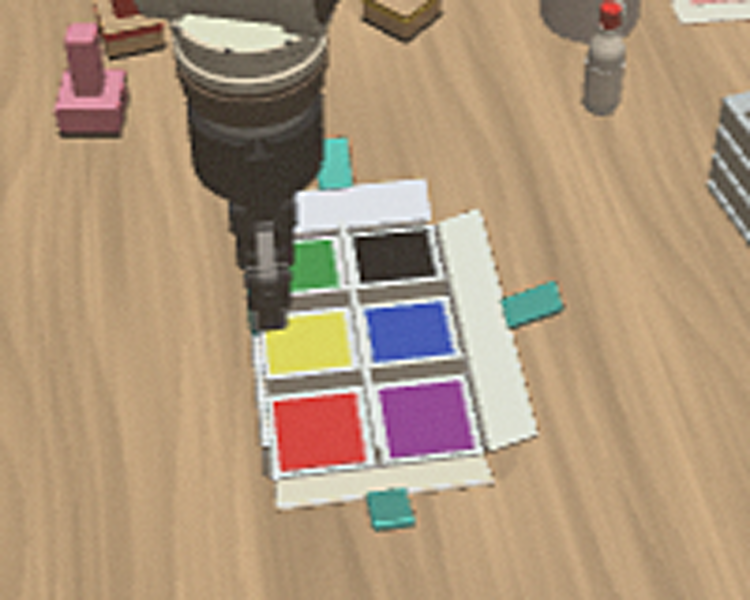

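The near panel is upright: the picture shows its tab in the fingers at about (270,310), and the force jumped at the stop. I'll release it and go to the far tab.

Emit:
{"op": "servo_tool", "data": {"moves": [[[0, 0, 0], [-0.002, 0, 0], 100], [[0, 0, 0], [0, 0, 0], 100], [[0, 0, 0], [0, 0, 0], 100], [[0, 0, 0], [0, 0, 0], 100], [[0, 0, 0], [0, 0, -0.04], 100], [[0, 0, 0], [0, 0, -0.04], 100], [[0, 0, 0], [0.036, 0, 0], 100], [[0, 0, 0], [0.036, 0, 0], 100], [[0, 0, 0], [0.036, 0, 0], 100], [[0, 0, 0], [0.036, 0, 0], 100], [[0, 0, 0], [0.036, 0, 0], 100], [[0, 0, 0], [0, 0, 0], 100]]}}

```text
time: 8.8
ee_pos: [0.6828, -0.2017, 0.1254]
tcp_rot: [-180.0, 0.1, -3.3]
wrist_force: [-0.7, -0.2, -0.1]
opening: 0.0855
grasp_force: 0.0
```

```bash
python3 - <<'E'
from h import *
print(dl([0.678,-0.198,0.010],-3.2), get_obs()["wrist_force"].round(1))
E
```

```text
delta tool [-0.0047, -0.0034, 0.1154] turn z -0.1 [-0.7 -0.2 -0.1]
```

Emit:
{"op": "servo_tool", "data": {"moves": [[[0, 0, 0], [-0.004, -0.0035, 0.025], 100], [[0, 0, 0], [0, 0, 0.03], 100], [[0, 0, 0], [0, 0, 0.03], 100], [[0, 0, 0], [0, 0, 0.03], 100], [[0, 0, 0], [0, 0, 0], 100], [[0, 0, 0], [0, 0, 0], 0], [[0, 0, 0], [0, 0, 0], 0], [[0, 0, 0], [0, 0, 0], 0], [[0, 0, 0], [0, 0, 0], 0], [[0, 0, 0], [0, 0, 0], 0], [[0, 0, 0], [0, 0, 0], 0], [[0, 0, 0], [0, 0, 0], 0]], "force": 25}}

```text
time: 10.0
ee_pos: [0.6772, -0.1961, 0.0153]
tcp_rot: [-179.8, -0.1, -3.3]
wrist_force: [2.0, 8.5, 3.3]
opening: 0.0232
grasp_force: 29.2
```

Emit:
{"op": "servo_tool", "data": {"moves": [[[0, 0, 0], [-0.0025, 0, -0.005], 0], [[0, 0, 0], [-0.0025, 0, -0.005], 0], [[0, 0, 0], [-0.0035, 0, -0.0045], 0], [[0, 0, 0], [-0.0035, 0, -0.0045], 0], [[0, 0, 0], [-0.0045, 0, -0.0035], 0], [[0, 0, 0], [-0.0045, 0, -0.0035], 0], [[0, 0, 0], [-0.005, 0, -0.0025], 0], [[0, 0, 0], [-0.005, 0, -0.0025], 0], [[0, 0, 0], [-0.005, 0, -0.0015], 0], [[0, 0, 0], [-0.005, 0, -0.0015], 0], [[0, 0, 0], [-0.005, 0, -0.0005], 0], [[0, 0, 0], [0, 0, 0], 0]]}}

```text
time: 11.2
ee_pos: [0.6313, -0.1939, 0.0501]
tcp_rot: [-179.9, -0.2, -3.3]
wrist_force: [2.5, 8.0, 2.9]
opening: 0.0228
grasp_force: 27.2
```

Emit:
{"op": "servo_tool", "data": {"moves": [[[0, 0, 0], [-0.003, 0, 0], 0], [[0, 0, 0], [-0.003, 0, 0], 0], [[0, 0, 0], [0, 0, 0], 0], [[0, 0, 0], [0, 0, 0], 0]]}}

```text
time: 11.6
ee_pos: [0.6261, -0.1937, 0.0507]
tcp_rot: [-179.9, -0.3, -3.3]
wrist_force: [3.9, 6.7, 5.6]
opening: 0.0229
grasp_force: 26.4
```

Emit:
{"op": "servo_tool", "data": {"moves": [[[0, 0, 0], [-0.003, 0, 0], 0], [[0, 0, 0], [-0.002, 0, 0], 0], [[0, 0, 0], [0, 0, 0], 0], [[0, 0, 0], [0, 0, 0], 0]]}}

```text
time: 12.0
ee_pos: [0.6212, -0.1935, 0.0509]
tcp_rot: [-179.9, -0.3, -3.3]
wrist_force: [4.3, 7.0, 6.0]
opening: 0.023
grasp_force: 24.8
```

Emit:
{"op": "servo_tool", "data": {"moves": [[[0, 0, 0], [-0.003, 0, 0], 0], [[0, 0, 0], [0, 0, 0], 0], [[0, 0, 0], [0, 0, 0], 0]]}}

```text
time: 12.3
ee_pos: [0.6181, -0.1933, 0.0508]
tcp_rot: [-179.9, -0.3, -3.3]
wrist_force: [3.5, 6.1, 6.4]
opening: 0.0231
grasp_force: 24.4
```

```bash
python3 - <<'E'
from h import *
im,d=save("side","b3")
cv2.imwrite("pics/b3c.png",cv2.resize(im[170:330,220:420,::-1],(750,600),interpolation=cv2.INTER_CUBIC))
for c in ["side"]:
  for n in ["tab_near","tab_far"]:
    print([(round(q["score"],2),w(c,q["xyz"]).round(3).tolist()) for q in mark_of(n,c)[:3]])
E
```

```text
[]
[(0.75, [0.586, -0.253, 0.005]), (0.7, [0.632, -0.193, 0.062])]
```

View pics/b3c.png

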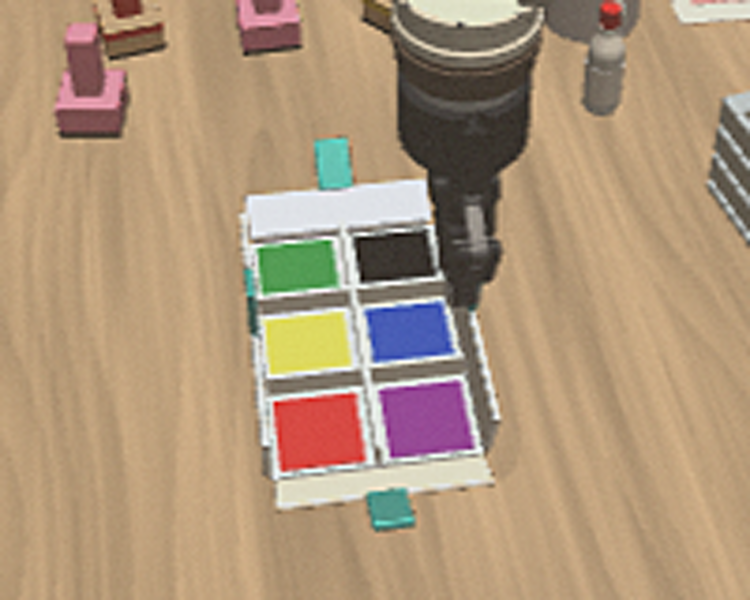

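Emit:
{"op": "servo_tool", "data": {"moves": [[[0, 0, 0], [-0.003, 0, 0], 0], [[0, 0, 0], [-0.003, 0, 0], 0], [[0, 0, 0], [0, 0, 0], 0], [[0, 0, 0], [0, 0, 0], 0]]}}

```text
time: 12.85
ee_pos: [0.6116, -0.1931, 0.0504]
tcp_rot: [-179.9, -0.2, -3.3]
wrist_force: [2.4, 6.8, 5.1]
opening: 0.0227
grasp_force: 24.4
```

Emit:
{"op": "servo_tool", "data": {"moves": [[[0, 0, 0], [0, 0, 0], 100], [[0, 0, 0], [0, 0, 0], 100], [[0, 0, 0], [0, 0, 0], 100], [[0, 0, 0], [0, 0, 0], 100], [[0, 0, 0], [0, 0, -0.04], 100], [[0, 0, 0], [0, 0, -0.04], 100], [[0, 0, 0], [-0.04, 0, -0.03], 100], [[0, 0, 0], [-0.04, 0, -0.03], 100], [[0, 0, 0], [-0.04, 0, -0.03], 100], [[0, 0, 0], [-0.04, 0, -0.03], 100], [[0, 0, 0], [0, 0, 0], 100]]}}

```text
time: 13.95
ee_pos: [0.4481, -0.185, 0.2541]
tcp_rot: [179.8, -0.4, -3.4]
wrist_force: [1.2, 0.1, 0.9]
opening: 0.0852
grasp_force: 0.0
```

```bash
python3 - <<'E'
from h import *
print(get_obs()["ee_pos"])
im,d=save("wrist","w2"); np.save("d.npy",d)
for n in ["tab_near","tab_far","tab_left","tab_right"]:
    print(n,[(round(q["score"],2),w("wrist",q["xyz"]).round(3).tolist()) for q in mark_of(n,"wrist")[:3]])
# turquoise clusters
hsv=cv2.cvtColor(im,cv2.COLOR_RGB2HSV); m=cv2.inRange(hsv,(80,90,40),(98,255,255))
k,l,s,c=cv2.connectedComponentsWithStats(m)
for i in range(1,k):
    if s[i,4]<30: continue
    P=np.array([back("wrist",u,v,d[v,u]) for v,u in zip(*np.where(l==i)) if d[v,u]>0])
    print(s[i].tolist(),np.percentile(P,[5,50,95],axis=0).round(3).tolist())
    z=P[:,2]; print("   fit x,y vs z:",np.polyfit(z,P[:,0],1).round(3),np.polyfit(z,P[:,1],1).round(3))
E
```

```text
[ 0.44807835 -0.18501224  0.25412184]
tab_near [(0.84, [0.487, -0.185, 0.058])]
tab_far []
tab_left [(0.66, [0.568, -0.04, 0.021])]
tab_right [(0.96, [0.548, -0.342, 0.022])]
[423, 59, 37, 24, 787] [[0.539, -0.346, 0.015], [0.55, -0.331, 0.023], [0.56, -0.316, 0.03]]
   fit x,y vs z: [-0.075  0.552] [-1.832 -0.29 ]Traceback (most recent call last):
  File "<stdin>", line 11, in <module>
  File "h.py", line 6, in back
    k=calibration(c); K=np.array(k["camera_matrix"])
ValueError: time passes only in moves, steps and waits
```

View pics/w2.png

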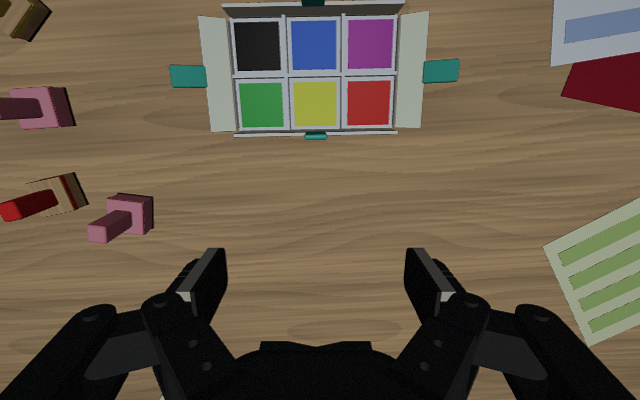

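```bash
python3 - <<'E'
s=open("h.py").read()
s=s.replace("def back(c","""def cloud(c,d):
    k=calibration(c); K=np.array(k["camera_matrix"]); v,u=np.mgrid[:400,:640]
    p=np.stack([(u-K[0,2])/K[0,0]*d,(v-K[1,2])/K[1,1]*d,d],-1)
    P=(p-np.array(k["t"]))@np.array(k["R"]); P[d<=0]=np.nan; return P
def back(c""")
open("h.py","w").write(s)
E
python3 - <<'E'
from h import *
d=np.load("d.npy"); P=cloud("wrist",d)
for n,(r,c) in {"near":(slice(126,142),slice(240,390)),"nearTab":(slice(126,142),slice(306,326)),"far":(slice(0,22),slice(230,300))}.items():
    Q=P[r,c].reshape(-1,3); Q=Q[~np.isnan(Q[:,0])]
    for z0 in np.arange(0,.075,.006):
        q=Q[(Q[:,2]>=z0)&(Q[:,2]<z0+.006)]
        if len(q)>4: print(n,z0.round(3),len(q),np.percentile(q[:,0],[10,50,90]).round(3),np.median(q[:,1]).round(3))
im=cv2.imread("pics/w2.png");hsv=cv2.cvtColor(im,cv2.COLOR_BGR2HSV); m=cv2.inRange(hsv,(80,90,40),(98,255,255))
k,l,s,c=cv2.connectedComponentsWithStats(m)
for i in range(1,k):
    if s[i,4]<30: continue
    Q=P[l==i];Q=Q[~np.isnan(Q[:,0])]; print(s[i].tolist(),len(Q),np.percentile(Q,[5,50,95],axis=0).round(3).tolist() if len(Q) else 0)
E
```

```text
near 0.0 84 [0.489 0.492 0.495] -0.175
near 0.006 64 [0.489 0.491 0.494] -0.195
near 0.012 86 [0.49  0.493 0.496] -0.172
near 0.018 53 [0.489 0.491 0.494] -0.202
near 0.024 341 [0.487 0.49  0.493] -0.207
near 0.03 168 [0.487 0.491 0.493] -0.162
near 0.042 19 [0.492 0.493 0.493] -0.188
near 0.054 19 [0.493 0.493 0.493] -0.188
near 0.06 95 [0.487 0.49  0.493] -0.187
near 0.066 35 [0.489 0.49  0.492] -0.189
nearTab 0.0 14 [0.492 0.492 0.492] -0.184
nearTab 0.006 8 [0.491 0.491 0.492] -0.195
nearTab 0.03 13 [0.492 0.493 0.493] -0.19
nearTab 0.042 19 [0.492 0.493 0.493] -0.188
nearTab 0.054 19 [0.493 0.493 0.493] -0.188
nearTab 0.06 88 [0.487 0.49  0.493] -0.187
nearTab 0.066 31 [0.489 0.49  0.492] -0.189
far 0.0 136 [0.621 0.622 0.623] -0.139
far 0.006 136 [0.621 0.622 0.623] -0.138
far 0.012 156 [0.617 0.622 0.624] -0.147
far 0.018 147 [0.622 0.623 0.624] -0.139
far 0.024 376 [0.623 0.625 0.627] -0.143
far 0.03 28 [0.623 0.625 0.626] -0.152
[423, 59, 37, 24, 787] 785 [[0.539, -0.346, 0.015], [0.55, -0.331, 0.023], [0.56, -0.316, 0.03]]
[169, 65, 38, 23, 789] 786 [[0.55, -0.063, 0.016], [0.561, -0.047, 0.023], [0.572, -0.033, 0.031]]
[305, 131, 22, 9, 172] 171 [[0.488, -0.197, 0.037], [0.491, -0.188, 0.065], [0.493, -0.178, 0.067]]
```

Emit:
{"op": "servo_tool", "data": {"moves": [[[0, 0, 0], [0.042, 0, 0], 0], [[0, 0, 0], [0.042, 0, 0], 0], [[0, 0, 0], [0.042, 0, 0], 0], [[0, 0, 0], [0.042, 0, 0], 0], [[0, 0, 0], [0.042, 0, 0.02], 0], [[0, 0, 0], [0.012, 0, 0.04], 0], [[0, 0, 0], [0, 0, 0.04], 0], [[0, 0, 0], [0, 0, 0.04], 0], [[0, 0, 0], [0, 0, 0.04], 0], [[0, 0, 0], [0, 0, 0.018], 0], [[0, 0, 0], [0, 0, 0], 0], [[0, 0, 0], [0, 0, 0], 0]]}}

```text
time: 15.4
ee_pos: [0.6721, -0.1975, 0.0495]
tcp_rot: [-180.0, 0.1, -3.4]
wrist_force: [-0.1, -0.5, 0.2]
opening: -0.0001
grasp_force: 0.0
```

Emit:
{"op": "servo_tool", "data": {"moves": [[[0, 0, 0], [-0.006, 0, 0], 0], [[0, 0, 0], [-0.006, 0, 0], 0], [[0, 0, 0], [-0.006, 0, 0], 0], [[0, 0, 0], [-0.004, 0, 0], 0], [[0, 0, 0], [0, 0, 0], 0], [[0, 0, 0], [0, 0, 0], 0]]}}

```text
time: 16.0
ee_pos: [0.6501, -0.1966, 0.0508]
tcp_rot: [180.0, -0.0, -3.4]
wrist_force: [0.0, 0.8, 0.3]
opening: 0.0003
grasp_force: 0.0
```

Emit:
{"op": "servo_tool", "data": {"moves": [[[0, 0, 0], [-0.004, 0, 0], 0], [[0, 0, 0], [-0.004, 0, 0], 0], [[0, 0, 0], [-0.004, 0, 0], 0], [[0, 0, 0], [0, 0, 0], 0], [[0, 0, 0], [0, 0, 0], 0]]}}

```text
time: 16.5
ee_pos: [0.638, -0.1958, 0.0505]
tcp_rot: [180.0, -0.0, -3.4]
wrist_force: [1.4, 0.2, 0.0]
opening: -0.0
grasp_force: 0.0
```

Emit:
{"op": "servo_tool", "data": {"moves": [[[0, 0, 0], [-0.002, 0, 0], 0], [[0, 0, 0], [-0.002, 0, 0], 0], [[0, 0, 0], [0, 0, 0], 0], [[0, 0, 0], [0, 0, 0], 0]]}}

```text
time: 16.9
ee_pos: [0.6345, -0.1956, 0.0505]
tcp_rot: [180.0, -0.1, -3.4]
wrist_force: [3.6, -1.1, -1.6]
opening: -0.0001
grasp_force: 2.0
```

Emit:
{"op": "servo_tool", "data": {"moves": [[[0, 0, 0], [-0.002, 0, 0], 0], [[0, 0, 0], [0, 0, 0], 0], [[0, 0, 0], [0, 0, 0], 0]]}}

```text
time: 17.2
ee_pos: [0.6342, -0.1956, 0.0507]
tcp_rot: [180.0, -0.2, -3.3]
wrist_force: [13.8, -1.3, -4.2]
opening: 0.0001
grasp_force: 6.6
```

The far panel is against its stop at 14 N. Now the left tab, with the tool turned by 90°.

Emit:
{"op": "servo_tool", "data": {"moves": [[[0, 0, 0], [0.01, 0, 0], 0], [[0, 0, 0], [0.005, 0, -0.04], 0], [[0, 0, 0], [0, 0, -0.04], 100], [[0, 0, -8], [0, 0, -0.04], 100], [[0, 0, -8], [0, 0, 0], 100], [[0, 0, -8], [0, 0, 0], 100], [[0, 0, -8], [0, 0, 0], 100], [[0, 0, -8], [0, 0, 0], 100], [[0, 0, -8], [0, 0, 0], 100], [[0, 0, -8], [0, 0, 0], 100], [[0, 0, -8], [0, 0, 0], 100], [[0, 0, -8], [0, 0, 0], 100]]}}

```text
time: 18.4
ee_pos: [0.6465, -0.1963, 0.1701]
tcp_rot: [-179.9, 0.0, 69.0]
wrist_force: [0.1, 0.2, 0.2]
opening: 0.0854
grasp_force: 0.0
```

```bash
python3 - <<'E'
from h import *
print(dl([0.562,-0.041,0.010],87))
E
```

```text
delta tool [0.1146, -0.1344, 0.1603] turn z -18.0
```

Emit:
{"op": "servo_tool", "data": {"moves": [[[0, 0, -6], [0, 0, 0], 100], [[0, 0, -6], [0, 0, 0], 100], [[0, 0, -6], [0, 0, 0], 100], [[0, 0, 0], [0.03, -0.0185, 0], 100], [[0, 0, 0], [0.03, -0.0185, 0], 100], [[0, 0, 0], [0.03, -0.0185, 0], 100], [[0, 0, 0], [0.03, -0.0185, 0.02], 100], [[0, 0, 0], [0.03, -0.0185, 0.02], 100], [[0, 0, 0], [0, 0, 0.03], 100], [[0, 0, 0], [0, 0, 0.03], 100], [[0, 0, 0], [0, 0, 0], 100]]}}

```text
time: 19.5
ee_pos: [0.5607, -0.0407, 0.0664]
tcp_rot: [-179.6, 0.0, 86.7]
wrist_force: [0.4, 0.2, -0.2]
opening: 0.0851
grasp_force: 0.0
```

```bash
python3 - <<'E'
from h import *
print(dl([0.562,-0.041,0.010],87))
E
```

```text
delta tool [-0.0002, 0.0017, 0.0564] turn z -0.3
```

Emit:
{"op": "servo_tool", "data": {"moves": [[[0, 0, 0], [0, 0.0015, 0.028], 100], [[0, 0, 0], [0, 0, 0.028], 100], [[0, 0, 0], [0, 0, 0], 100], [[0, 0, 0], [0, 0, 0], 0], [[0, 0, 0], [0, 0, 0], 0], [[0, 0, 0], [0, 0, 0], 0], [[0, 0, 0], [0, 0, 0], 0], [[0, 0, 0], [0, 0, 0], 0], [[0, 0, 0], [0, 0, 0], 0], [[0, 0, 0], [0, 0, 0], 0]], "force": 25}}

```text
time: 20.5
ee_pos: [0.5615, -0.04, 0.0141]
tcp_rot: [-179.6, -0.1, 86.7]
wrist_force: [-17.8, 6.8, 8.5]
opening: 0.0232
grasp_force: 29.5
```

Emit:
{"op": "servo_tool", "data": {"moves": [[[0, 0, 0], [-0.0025, 0, -0.005], 0], [[0, 0, 0], [-0.0025, 0, -0.005], 0], [[0, 0, 0], [-0.0035, 0, -0.0045], 0], [[0, 0, 0], [-0.0035, 0, -0.0045], 0], [[0, 0, 0], [-0.0045, 0, -0.0035], 0], [[0, 0, 0], [-0.0045, 0, -0.0035], 0], [[0, 0, 0], [-0.005, 0, -0.0025], 0], [[0, 0, 0], [-0.005, 0, -0.0025], 0], [[0, 0, 0], [-0.005, 0, -0.0015], 0], [[0, 0, 0], [-0.005, 0, -0.0015], 0], [[0, 0, 0], [-0.005, 0, -0.0005], 0], [[0, 0, 0], [0, 0, 0], 0]]}}

```text
time: 21.7
ee_pos: [0.5592, -0.0866, 0.0479]
tcp_rot: [-179.6, -0.1, 86.6]
wrist_force: [-12.2, 4.0, -1.1]
opening: 0.0233
grasp_force: 28.0
```

Emit:
{"op": "servo_tool", "data": {"moves": [[[0, 0, 0], [-0.004, 0, 0], 0], [[0, 0, 0], [-0.004, 0, 0], 0], [[0, 0, 0], [0, 0, 0], 0], [[0, 0, 0], [0, 0, 0], 0]]}}

```text
time: 22.1
ee_pos: [0.5589, -0.0944, 0.0481]
tcp_rot: [-179.6, -0.1, 86.6]
wrist_force: [-13.3, 2.9, 0.9]
opening: 0.0232
grasp_force: 28.4
```

Emit:
{"op": "servo_tool", "data": {"moves": [[[0, 0, 0], [0, 0, 0], 100], [[0, 0, 0], [0, 0, 0], 100], [[0, 0, 0], [0, 0, 0], 100], [[0, 0, 0], [0, 0, 0], 100], [[0, 0, 0], [0, 0, -0.05], 100], [[0, 0, 0], [0.035, 0, 0], 0], [[0, 0, 0], [0, 0, 0], 0], [[0, 0, 0], [0, 0, 0], 0], [[0, 0, 0], [0, 0, 0], 0], [[0, 0, 0], [0, 0, 0.025], 0], [[0, 0, 0], [0, 0, 0.025], 0], [[0, 0, 0], [0, 0, 0], 0]]}}

```text
time: 23.3
ee_pos: [0.5616, -0.0607, 0.0451]
tcp_rot: [-179.6, -0.0, 86.6]
wrist_force: [0.1, 0.1, 0.3]
opening: 0.0001
grasp_force: 0.0
```

Emit:
{"op": "servo_tool", "data": {"moves": [[[0, 0, 0], [-0.006, 0, 0], 0], [[0, 0, 0], [-0.006, 0, 0], 0], [[0, 0, 0], [-0.005, 0, 0], 0], [[0, 0, 0], [-0.003, 0, 0], 0], [[0, 0, 0], [0, 0, 0], 0], [[0, 0, 0], [0, 0, 0], 0]]}}

```text
time: 23.9
ee_pos: [0.5636, -0.0784, 0.0504]
tcp_rot: [179.9, -0.3, 86.7]
wrist_force: [0.5, 13.6, 3.8]
opening: 0.0
grasp_force: 6.5
```

Emit:
{"op": "servo_tool", "data": {"moves": [[[0, 0, 0], [-0.002, 0, 0], 0], [[0, 0, 0], [0, 0, 0], 0], [[0, 0, 0], [0, 0, 0], 0]]}}

```text
time: 24.2
ee_pos: [0.5636, -0.0788, 0.0504]
tcp_rot: [179.9, -0.4, 86.8]
wrist_force: [-0.2, 21.5, 4.7]
opening: 0.0001
grasp_force: 10.9
```

Emit:
{"op": "servo_tool", "data": {"moves": [[[0, 0, 0], [0.015, 0, 0], 0], [[0, 0, 0], [0, 0, -0.05], 0], [[0, 0, 0], [0, 0, -0.05], 0], [[0, 0, 0], [-0.04, 0, 0], 100], [[0, 0, 0], [-0.04, 0, 0], 100], [[0, 0, 0], [-0.04, 0, 0], 100], [[0, 0, 0], [-0.04, 0, 0], 100], [[0, 0, 0], [-0.04, 0, 0], 100], [[0, 0, 0], [-0.04, 0, 0], 100], [[0, 0, 0], [-0.04, 0, 0], 100], [[0, 0, 0], [0, 0, 0], 100]]}}

```text
time: 25.3
ee_pos: [0.546, -0.3513, 0.1487]
tcp_rot: [-180.0, 0.1, 86.4]
wrist_force: [-0.4, 0.9, 0.4]
opening: 0.0857
grasp_force: 0.0
```

```bash
python3 - <<'E'
from h import *
print(dl([0.546,-0.344,0.010],87))
E
```

```text
delta tool [0.0075, -0.0004, 0.1387] turn z -0.6
```

Emit:
{"op": "servo_tool", "data": {"moves": [[[0, 0, -0.6], [0.0065, 0, 0.03], 100], [[0, 0, 0], [0, 0, 0.036], 100], [[0, 0, 0], [0, 0, 0.036], 100], [[0, 0, 0], [0, 0, 0.036], 100], [[0, 0, 0], [0, 0, 0], 100], [[0, 0, 0], [0, 0, 0], 0], [[0, 0, 0], [0, 0, 0], 0], [[0, 0, 0], [0, 0, 0], 0], [[0, 0, 0], [0, 0, 0], 0], [[0, 0, 0], [0, 0, 0], 0], [[0, 0, 0], [0, 0, 0], 0], [[0, 0, 0], [0, 0, 0], 0]], "force": 25}}

```text
time: 26.5
ee_pos: [0.5483, -0.341, 0.012]
tcp_rot: [179.9, 0.1, 87.2]
wrist_force: [4.8, -2.5, 4.9]
opening: 0.0235
grasp_force: 27.6
```

Emit:
{"op": "servo_tool", "data": {"moves": [[[0, 0, 0], [0.0025, 0, -0.005], 0], [[0, 0, 0], [0.0025, 0, -0.005], 0], [[0, 0, 0], [0.0035, 0, -0.0045], 0], [[0, 0, 0], [0.0035, 0, -0.0045], 0], [[0, 0, 0], [0.0045, 0, -0.0035], 0], [[0, 0, 0], [0.0045, 0, -0.0035], 0], [[0, 0, 0], [0.005, 0, -0.0025], 0], [[0, 0, 0], [0.005, 0, -0.0025], 0], [[0, 0, 0], [0.005, 0, -0.0015], 0], [[0, 0, 0], [0.005, 0, -0.0015], 0], [[0, 0, 0], [0.005, 0, -0.0005], 0], [[0, 0, 0], [0, 0, 0], 0]]}}

```text
time: 27.7
ee_pos: [0.5502, -0.2942, 0.045]
tcp_rot: [180.0, 0.0, 87.2]
wrist_force: [7.6, -2.6, -2.2]
opening: 0.0234
grasp_force: 26.5
```

Emit:
{"op": "servo_tool", "data": {"moves": [[[0, 0, 0], [0.003, 0, -0.001], 0], [[0, 0, 0], [0.003, 0, -0.001], 0], [[0, 0, 0], [0, 0, 0], 100], [[0, 0, 0], [0, 0, 0], 100], [[0, 0, 0], [0, 0, 0], 100], [[0, 0, 0], [0, 0, 0], 100], [[0, 0, 0], [0, 0, -0.05], 100], [[0, 0, 0], [-0.037, 0, 0], 0], [[0, 0, 0], [0, 0, 0], 0], [[0, 0, 0], [0, 0, 0], 0], [[0, 0, 0], [0, 0, 0.025], 0], [[0, 0, 0], [0, 0, 0.025], 0]]}}

```text
time: 28.9
ee_pos: [0.5482, -0.3247, 0.0468]
tcp_rot: [180.0, 0.0, 87.2]
wrist_force: [0.6, 0.2, 0.4]
opening: 0.0124
grasp_force: 0.0
```

Emit:
{"op": "servo_tool", "data": {"moves": [[[0, 0, 0], [0, 0, 0], 0], [[0, 0, 0], [0.006, 0, 0], 0], [[0, 0, 0], [0.006, 0, 0], 0], [[0, 0, 0], [0.004, 0, 0], 0], [[0, 0, 0], [0, 0, 0], 0], [[0, 0, 0], [0, 0, 0], 0]]}}

```text
time: 29.5
ee_pos: [0.5492, -0.3092, 0.0481]
tcp_rot: [179.9, 0.0, 87.2]
wrist_force: [0.2, -0.9, -0.1]
opening: 0.0001
grasp_force: 0.0
```

Emit:
{"op": "servo_tool", "data": {"moves": [[[0, 0, 0], [0.002, 0, 0], 0], [[0, 0, 0], [0.002, 0, 0], 0], [[0, 0, 0], [0.002, 0, 0], 0], [[0, 0, 0], [0, 0, 0], 0], [[0, 0, 0], [0, 0, 0], 0]]}}

```text
time: 30.0
ee_pos: [0.5492, -0.3035, 0.0475]
tcp_rot: [180.0, 0.0, 87.2]
wrist_force: [-0.4, -2.8, 0.6]
opening: 0.0
grasp_force: 1.3
```

Emit:
{"op": "servo_tool", "data": {"moves": [[[0, 0, 0], [0.002, 0, 0], 0], [[0, 0, 0], [0.001, 0, 0], 0], [[0, 0, 0], [0, 0, 0], 0], [[0, 0, 0], [0, 0, 0], 0]]}}

```text
time: 30.4
ee_pos: [0.5492, -0.303, 0.0476]
tcp_rot: [180.0, 0.3, 87.1]
wrist_force: [-0.9, -14.0, -1.9]
opening: -0.0002
grasp_force: 7.6
```

Emit:
{"op": "servo_tool", "data": {"moves": [[[0, 0, 0], [-0.015, 0, 0], 0], [[0, 0, 0], [0, 0, -0.05], 0], [[0, 0, 0], [0, 0, -0.05], 0], [[0, 0, 8.2], [0, 0, 0], 0], [[0, 0, 8.2], [0, 0, 0], 0], [[0, 0, 8.2], [0, 0, 0], 0], [[0, 0, 8.2], [0, 0, 0], 0], [[0, 0, 8.2], [0, 0, 0], 0], [[0, 0, 8.2], [0, 0, 0], 0], [[0, 0, 8.2], [0, 0, 0], 0], [[0, 0, 8.2], [0, 0, 0], 0], [[0, 0, 8.2], [0, 0, 0], 0]]}}

```text
time: 31.6
ee_pos: [0.5485, -0.3152, 0.1471]
tcp_rot: [-179.9, -0.0, 13.1]
wrist_force: [-0.1, -0.7, -0.7]
opening: -0.0
grasp_force: 0.0
```

Emit:
{"op": "servo_tool", "data": {"moves": [[[0, 0, 8.2], [0, 0, 0], 0], [[0, 0, 8.2], [0, 0, 0], 0], [[0, 0, 0], [-0.04, -0.04, 0], 0], [[0, 0, 0], [-0.04, -0.04, 0], 0], [[0, 0, 0], [-0.03, -0.04, 0], 0], [[0, 0, 0], [0, 0, 0], 0]]}}

```text
time: 32.2
ee_pos: [0.4505, -0.1959, 0.1473]
tcp_rot: [-179.9, 0.1, -2.9]
wrist_force: [0.9, -0.8, 0.5]
opening: -0.0001
grasp_force: 0.0
```

```bash
python3 - <<'E'
from h import *
print(dl([0.450,-0.187,0.05],-3.2))
E
```

```text
delta tool [-0.0008, -0.0087, 0.0974] turn z 0.3
```

Emit:
{"op": "servo_tool", "data": {"moves": [[[0, 0, 0], [0, -0.008, 0.032], 0], [[0, 0, 0], [0, 0, 0.032], 0], [[0, 0, 0], [0, 0, 0.032], 0], [[0, 0, 0], [0.006, 0, 0], 0], [[0, 0, 0], [0.006, 0, 0], 0], [[0, 0, 0], [0.006, 0, 0], 0], [[0, 0, 0], [0.003, 0, 0], 0], [[0, 0, 0], [0, 0, 0], 0], [[0, 0, 0], [0, 0, 0], 0]]}}

```text
time: 33.1
ee_pos: [0.4747, -0.193, 0.0532]
tcp_rot: [179.9, 0.1, -3.0]
wrist_force: [-10.6, -0.4, 6.6]
opening: -0.0001
grasp_force: 5.5
```

Emit:
{"op": "servo_tool", "data": {"moves": [[[0, 0, 0], [0.002, 0, 0], 0], [[0, 0, 0], [0.002, 0, 0], 0], [[0, 0, 0], [0, 0, 0], 0], [[0, 0, 0], [0, 0, 0], 0]]}}

```text
time: 33.5
ee_pos: [0.4752, -0.193, 0.0531]
tcp_rot: [179.9, 0.5, -3.0]
wrist_force: [-31.0, 0.8, 19.4]
opening: -0.0004
grasp_force: 15.4
```

All four sides are at their stops. Next I move over to look at the stamps.

Emit:
{"op": "servo_tool", "data": {"moves": [[[0, 0, 0], [-0.02, 0, 0], 0], [[0, 0, 0], [0, 0, -0.05], 0], [[0, 0, 0], [0, 0, -0.05], 0], [[0, 0, -8.2], [0, 0, -0.05], 100], [[0, 0, -8.2], [0, 0, -0.05], 100], [[0, 0, -8.2], [0, 0, 0], 100], [[0, 0, -8.2], [0, 0, 0], 100], [[0, 0, -8.2], [0, 0, 0], 100], [[0, 0, -8.2], [0, 0, 0], 100], [[0, 0, -8.2], [0, 0, 0], 100], [[0, 0, -8.2], [0, 0, 0], 100], [[0, 0, -8.2], [0, 0, 0], 100]]}}

```text
time: 34.7
ee_pos: [0.4599, -0.1919, 0.2531]
tcp_rot: [179.9, -0.0, 71.2]
wrist_force: [0.4, 1.1, -0.7]
opening: 0.0856
grasp_force: 0.0
```

Emit:
{"op": "servo_tool", "data": {"moves": [[[0, 0, -8.2], [0, 0, 0], 100], [[0, 0, -8.2], [0, 0, 0], 100], [[0, 0, 0], [0.04, 0.016, -0.01], 100], [[0, 0, 0], [0.04, 0.016, -0.01], 100], [[0, 0, 0], [0.04, 0.016, -0.01], 100], [[0, 0, 0], [0.04, 0.016, -0.01], 100], [[0, 0, 0], [0.04, 0.016, -0.01], 100], [[0, 0, 0], [0, 0, 0], 100], [[0, 0, 0], [0, 0, 0], 100]]}}

```text
time: 35.6
ee_pos: [0.5495, 0.0051, 0.3025]
tcp_rot: [179.9, -0.0, 87.4]
wrist_force: [0.1, 0.1, 0.0]
opening: 0.0855
grasp_force: 0.0
```

```bash
python3 - <<'E'
from h import *
o=get_obs(); print(o["time"],o["ee_pos"].round(4),o["tcp_rot"].round(2))
im,d=save("wrist","w3"); np.save("d.npy",d)
P=cloud("wrist",d)
for n in ["stamp_%s_mid"%x for x in ["red","yellow","green","black"]]:
    r=[q for q in mark_of(n,"wrist")[:3]]
    print(n,[(round(q["score"],2),w("wrist",q["xyz"]).round(3).tolist(),proj("wrist",w("wrist",q["xyz"])).round().tolist()) for q in r])
E
```

```text
35.6 [0.5495 0.0051 0.3025] [179.91  -0.    87.35]
stamp_red_mid [(0.8, [0.539, 0.139, 0.04], [301.0, 49.0]), (0.59, [0.429, 0.154, 0.039], [209.0, 41.0]), (0.57, [0.559, -0.096, 0.059], [326.0, 233.0])]
stamp_yellow_mid [(0.78, [0.643, 0.136, 0.036], [387.0, 48.0]), (0.59, [0.584, -0.264, 0.004], [343.0, 308.0])]
stamp_green_mid [(0.22, [0.795, 0.114, 0.049], [516.0, 60.0])]
stamp_black_mid [(0.74, [0.428, 0.151, 0.04], [209.0, 44.0])]
```

View pics/w3.png

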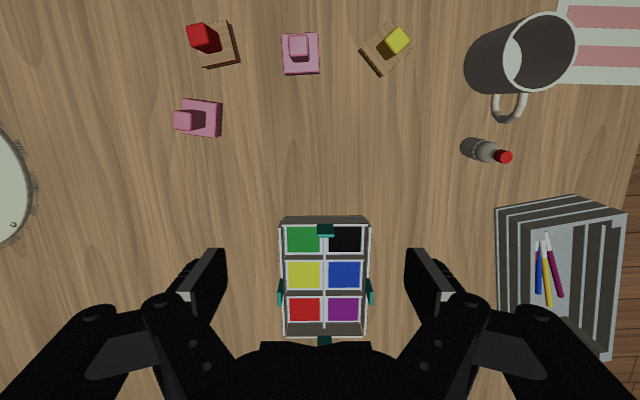

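The picture shows the tidy with all sides up at (325,275). The red stamp is at (212,42), pink ones at (300,50) and (200,117), and the yellow stamp at (387,48). I go a bit further to bring all four stamps into view and measure their yaws.

Emit:
{"op": "servo_tool", "data": {"moves": [[[0, 0, 0], [0.04, 0, 0], 100], [[0, 0, 0], [0.04, 0, 0], 100], [[0, 0, 0], [0.03, 0, 0], 100], [[0, 0, 0], [0, 0, 0], 100], [[0, 0, 0], [0, 0, 0], 100]]}}

```text
time: 36.35
ee_pos: [0.554, 0.1138, 0.3014]
tcp_rot: [-180.0, 0.0, 87.2]
wrist_force: [-0.1, -0.7, -0.0]
opening: 0.0854
grasp_force: 0.0
```

```bash
cat >> h.py <<'E'
def stamp(P,xy,lab=""):
    q=P.reshape(-1,3); q=q[~np.isnan(q[:,0])]; q=q[np.hypot(*(q[:,:2]-xy).T)<.042]
    top=q[:,2].max() if len(q) else 0
    r=[]
    for lo,hi in [(.068,.095),(.016,.034)]:
        s=q[(q[:,2]>lo)&(q[:,2]<hi)]
        if len(s)>20:
            (c,wh,a)=cv2.minAreaRect((s[:,:2]*1000).astype(np.float32)); r.append((np.round(c,1).tolist(),np.round(wh,1).tolist(),round(a%90,1),len(s)))
    print(lab,"top",round(float(top),3),r)
E
python3 - <<'E'
from h import *
o=get_obs(); print(o["time"],o["ee_pos"].round(4),o["tcp_rot"].round(2))
im,d=save("wrist","w4"); np.save("d.npy",d)
P=cloud("wrist",d)
for n,xy in dict(red=(.429,.152),yellow=(.645,.14),green=(.535,.245),black=(.63,.28)).items():
    stamp(P,xy,n)
    print([(round(q["score"],2),w("wrist",q["xyz"]).round(3).tolist()) for q in mark_of("stamp_%s_mid"%n,"wrist")[:3]])
E
```

```text
36.35 [0.554  0.1138 0.3014] [-1.7999e+02  2.0000e-02  8.7240e+01]
red top 0.083 [([429.7, 154.7], [22.2, 21.8], 8.3, 392), ([429.6, 154.6], [46.6, 46.3], 8.7, 814)]
[(0.98, [0.428, 0.154, 0.04]), (0.81, [0.539, 0.141, 0.041]), (0.79, [0.399, 0.066, 0.04])]
yellow top 0.394 [([645.6, 139.1], [22.1, 22.1], 40.8, 378), ([645.6, 139.2], [46.5, 46.3], 40.2, 748)]
[(0.7, [0.642, 0.135, 0.039])]
green top 0.084 [([535.8, 245.9], [21.8, 22.2], 89.0, 458), ([536.0, 246.1], [46.4, 46.2], 89.5, 932)]
[(0.67, [0.538, 0.245, 0.043])]
black top 0.085 [([631.0, 278.4], [16.6, 22.2], 82.4, 430), ([631.5, 280.5], [45.6, 46.5], 82.5, 932)]
[(0.66, [0.631, 0.283, 0.038])]
```

View pics/w4.png

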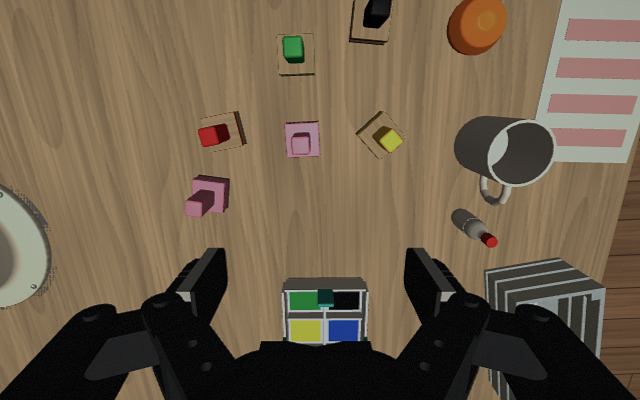

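Measured positions: red (0.430,0.155), yaw 8.5°; yellow (0.646,0.139), 40.5°; green (0.536,0.246), 89°; black (0.631,0.280), 82.5°. The block sizes come out at 46 mm, as they should. In the picture the wood-blocked red stamp is at (220,130), while the pink ones at (302,139) and (208,195) are the look-alikes. Green first.

Emit:
{"op": "servo_tool", "data": {"moves": [[[0, 0, -2], [0, 0, 0], 100], [[0, 0, 0], [0.033, -0.005, 0.04], 100], [[0, 0, 0], [0.033, -0.005, 0.045], 100], [[0, 0, 0], [0.033, -0.005, 0.045], 100], [[0, 0, 0], [0.033, -0.005, 0.045], 100], [[0, 0, 0], [0, 0, 0], 100], [[0, 0, 0], [0, 0, 0], 100]]}}

```text
time: 37.3
ee_pos: [0.5371, 0.234, 0.142]
tcp_rot: [-179.9, 0.1, 89.3]
wrist_force: [-0.1, -0.4, 1.0]
opening: 0.0853
grasp_force: 0.0
```

```bash
python3 - <<'E'
from h import *
print(dl([0.536,0.246,0.049],89.3))
im,d=save("wrist","w5"); P=cloud("wrist",d); stamp(P,(.536,.246),"green")
E
```

```text
delta tool [0.0121, -0.0011, 0.093] turn z -0.0
green top 0.242 [([536.3, 247.1], [21.8, 21.9], 89.4, 1019), ([536.6, 246.8], [46.7, 46.5], 89.5, 1746)]
```

Emit:
{"op": "servo_tool", "data": {"moves": [[[0, 0, 0], [0.012, -0.001, 0], 100], [[0, 0, 0], [0, 0, 0.03], 100], [[0, 0, 0], [0, 0, 0.03], 100], [[0, 0, 0], [0, 0, 0.032], 100], [[0, 0, 0], [0, 0, 0], 100], [[0, 0, 0], [0, 0, 0], 0], [[0, 0, 0], [0, 0, 0], 0], [[0, 0, 0], [0, 0, 0], 0], [[0, 0, 0], [0, 0, 0], 0], [[0, 0, 0], [0, 0, 0], 0], [[0, 0, 0], [0, 0, 0], 0], [[0, 0, 0], [0, 0, 0], 0]], "force": 30}}

```text
time: 38.55
ee_pos: [0.5371, 0.2465, 0.0515]
tcp_rot: [179.9, -0.0, 89.2]
wrist_force: [-1.3, -0.0, 6.0]
opening: 0.0216
grasp_force: 36.2
```

Emit:
{"op": "servo_tool", "data": {"moves": [[[0, 0, 0], [0, 0, -0.04], 0], [[0, 0, 0], [0, 0, -0.04], 0], [[0, 0, 0], [0, 0, -0.04], 0], [[0, 0, 2.4], [-0.036, 0, 0], 0], [[0, 0, 0], [-0.036, 0, 0], 0], [[0, 0, 0], [-0.036, 0, 0], 0], [[0, 0, 0], [-0.036, 0, 0], 0], [[0, 0, 0], [-0.036, 0, 0], 0], [[0, 0, 0], [-0.036, 0, 0], 0], [[0, 0, 0], [-0.036, 0, 0], 0], [[0, 0, 0], [-0.036, 0, 0], 0], [[0, 0, 0], [-0.036, 0, 0], 0]]}}

```text
time: 39.75
ee_pos: [0.5198, -0.0787, 0.1703]
tcp_rot: [-180.0, -0.0, 86.8]
wrist_force: [0.5, 0.4, -0.7]
opening: 0.0218
grasp_force: 35.2
```

Emit:
{"op": "servo_tool", "data": {"moves": [[[0, 0, 0], [-0.036, 0, 0], 0], [[0, 0, 0], [0, 0, 0], 0], [[0, 0, 0], [0, 0, 0], 0]]}}

```text
time: 40.05
ee_pos: [0.518, -0.1139, 0.1702]
tcp_rot: [-180.0, -0.0, 86.7]
wrist_force: [-1.3, 0.9, -1.4]
opening: 0.0215
grasp_force: 35.2
```

```bash
python3 - <<'E'
from h import *
print(dl([0.525,-0.123,0.055],87))
E
```

```text
delta tool [-0.0087, 0.0076, 0.1152] turn z -0.3
```

Emit:
{"op": "servo_tool", "data": {"moves": [[[0, 0, 0], [-0.0085, 0.0075, 0], 0], [[0, 0, 0], [0, 0, 0], 0], [[0, 0, 0], [0, 0, 0.03], 0], [[0, 0, 0], [0, 0, 0.03], 0], [[0, 0, 0], [0, 0, 0.03], 0], [[0, 0, 0], [0, 0, 0.015], 0], [[0, 0, 0], [0, 0, 0.006], 0], [[0, 0, 0], [0, 0, 0], 0], [[0, 0, 0], [0, 0, 0], 0]]}}

```text
time: 40.95
ee_pos: [0.5261, -0.1221, 0.0609]
tcp_rot: [179.9, 0.0, 86.8]
wrist_force: [0.8, 0.4, -1.9]
opening: 0.0214
grasp_force: 35.1
```

Emit:
{"op": "servo_tool", "data": {"moves": [[[0, 0, 0], [0, 0, 0.003], 0], [[0, 0, 0], [0, 0, 0], 0], [[0, 0, 0], [0, 0, 0], 50], [[0, 0, 0], [0, 0, 0], 50], [[0, 0, 0], [0, 0, 0], 50], [[0, 0, 0], [0, 0, 0], 50], [[0, 0, 0], [0, 0, -0.04], 50], [[0, 0, 0], [0, 0, -0.04], 50], [[0, 0, 0], [0, 0, -0.04], 100], [[0, 0, 0], [0, 0, -0.04], 100], [[0, 0, 0], [0, 0, -0.04], 100], [[0, 0, 0], [0, 0, 0], 100]]}}

```text
time: 42.15
ee_pos: [0.5266, -0.1224, 0.2624]
tcp_rot: [179.5, 0.1, 86.8]
wrist_force: [-0.3, -0.1, 0.2]
opening: 0.0853
grasp_force: 0.0
```

Emit:
{"op": "servo_tool", "data": {"moves": [[[0, 0, 0], [0.045, 0.01, 0], 100], [[0, 0, 0], [0.045, 0.01, 0], 100], [[0, 0, 0], [0.045, 0.01, 0], 100], [[0, 0, 0], [0.045, 0.01, 0], 100], [[0, 0, 0], [0.045, 0.01, 0], 100], [[0, 0, 0], [0.045, 0.01, 0], 100], [[0, 0, 0], [0.045, 0.01, 0], 100], [[0, 0, 0], [0, 0, 0.04], 100], [[0, 0, 0], [0, 0, 0.04], 100], [[0, 0, 0], [0, 0, 0], 100], [[0, 0, 0], [0, 0, 0], 100]]}}

```text
time: 43.25
ee_pos: [0.6122, 0.1883, 0.1767]
tcp_rot: [-179.9, 0.0, 86.8]
wrist_force: [0.4, -0.6, 0.4]
opening: 0.0855
grasp_force: 0.0
```

```bash
python3 - <<'E'
from h import *
print(dl([0.6315,0.280,0.05],82.5))
im,d=save("wrist","w6"); P=cloud("wrist",d); stamp(P,(.6315,.28),"black")
im,d=save("scene","s6"); P=cloud("scene",d); stamp(P,(.525,-.123),"green"); 
for n in ["red","yellow","green","black"]: print(n,[(round(q["score"],2),w("scene",q["xyz"]).round(3).tolist()) for q in mark_of("stamp_%s_mid"%n,"scene")[:2]])
E
```

```text
delta tool [0.0927, 0.0144, 0.1267] turn z 4.3
black top 0.086 [([632.3, 282.2], [22.0, 22.1], 82.3, 949), ([632.5, 282.3], [46.5, 46.5], 82.7, 1788)]
green top 0.091 [([532.8, -111.8], [52.7, 24.0], 67.3, 115), ([527.8, -125.2], [72.9, 69.4], 88.7, 282)]
red [(0.7, [0.538, 0.139, 0.039])]
yellow [(0.69, [0.647, 0.139, 0.04])]
green [(0.34, [0.428, 0.15, 0.04])]
black []
```

Emit:
{"op": "servo_tool", "data": {"moves": [[[0, 0, 4.4], [0, 0, 0], 100], [[0, 0, 0], [0.032, 0.0025, 0], 100], [[0, 0, 0], [0.032, 0.0025, 0], 100], [[0, 0, 0], [0.032, 0.0025, 0], 100], [[0, 0, 0], [0, 0, 0.03], 100], [[0, 0, 0], [0, 0, 0], 100], [[0, 0, 0], [0, 0, 0], 100]]}}

```text
time: 44.25
ee_pos: [0.6324, 0.2822, 0.1468]
tcp_rot: [-180.0, 0.0, 82.4]
wrist_force: [0.4, -0.2, -0.1]
opening: 0.0853
grasp_force: 0.0
```

```bash
python3 - <<'E'
from h import *
print(dl([0.6323,0.282,0.05],82.5))
E
```

```text
delta tool [-0.0002, -0.0, 0.0968] turn z -0.1
```

Emit:
{"op": "servo_tool", "data": {"moves": [[[0, 0, 0], [0, 0, 0.033], 100], [[0, 0, 0], [0, 0, 0.033], 100], [[0, 0, 0], [0, 0, 0.031], 100], [[0, 0, 0], [0, 0, 0], 100], [[0, 0, 0], [0, 0, 0], 0], [[0, 0, 0], [0, 0, 0], 0], [[0, 0, 0], [0, 0, 0], 0], [[0, 0, 0], [0, 0, 0], 0], [[0, 0, 0], [0, 0, 0], 0], [[0, 0, 0], [0, 0, 0], 0], [[0, 0, 0], [0, 0, 0], 0]], "force": 30}}

```text
time: 45.35
ee_pos: [0.633, 0.2829, 0.0504]
tcp_rot: [179.9, -0.0, 82.4]
wrist_force: [-0.1, -0.1, 5.9]
opening: 0.0214
grasp_force: 36.3
```

Emit:
{"op": "servo_tool", "data": {"moves": [[[0, 0, 0], [0, 0, -0.04], 0], [[0, 0, 0], [0, 0, -0.04], 0], [[0, 0, 0], [0, 0, -0.04], 0], [[0, 0, -4.5], [0, 0, 0], 0], [[0, 0, 0], [-0.04, -0.002, 0], 0], [[0, 0, 0], [-0.04, -0.002, 0], 0], [[0, 0, 0], [-0.04, -0.002, 0], 0], [[0, 0, 0], [-0.04, -0.002, 0], 0], [[0, 0, 0], [-0.04, -0.002, 0], 0], [[0, 0, 0], [-0.04, -0.002, 0], 0], [[0, 0, 0], [-0.04, -0.002, 0], 0], [[0, 0, 0], [-0.04, -0.002, 0], 0]]}}

```text
time: 46.55
ee_pos: [0.599, -0.0375, 0.1692]
tcp_rot: [-180.0, 0.0, 86.9]
wrist_force: [-0.1, -1.3, 0.2]
opening: 0.0214
grasp_force: 35.5
```

Emit:
{"op": "servo_tool", "data": {"moves": [[[0, 0, 0], [-0.04, -0.002, 0], 0], [[0, 0, 0], [-0.04, -0.002, 0], 0], [[0, 0, 0], [0, 0, 0], 0], [[0, 0, 0], [0, 0, 0], 0]]}}

```text
time: 46.95
ee_pos: [0.591, -0.1164, 0.1691]
tcp_rot: [-180.0, -0.0, 86.8]
wrist_force: [-0.4, 0.3, -1.0]
opening: 0.0214
grasp_force: 35.5
```

```bash
python3 - <<'E'
from h import *
print(dl([0.591,-0.127,0.0575],87))
E
```

```text
delta tool [-0.0106, 0.0007, 0.1116] turn z -0.2
```

Emit:
{"op": "servo_tool", "data": {"moves": [[[0, 0, 0], [-0.0105, 0.0005, 0], 0], [[0, 0, 0], [0, 0, 0], 0], [[0, 0, 0], [0, 0, 0.03], 0], [[0, 0, 0], [0, 0, 0.03], 0], [[0, 0, 0], [0, 0, 0.03], 0], [[0, 0, 0], [0, 0, 0.014], 0], [[0, 0, 0], [0, 0, 0.008], 0], [[0, 0, 0], [0, 0, 0], 0], [[0, 0, 0], [0, 0, 0], 0]]}}

```text
time: 47.85
ee_pos: [0.592, -0.1261, 0.0588]
tcp_rot: [179.9, 0.0, 86.9]
wrist_force: [0.6, -0.1, -1.2]
opening: 0.0217
grasp_force: 35.8
```

Emit:
{"op": "servo_tool", "data": {"moves": [[[0, 0, 0], [0, 0, 0], 40], [[0, 0, 0], [0, 0, 0], 40], [[0, 0, 0], [0, 0, 0], 40], [[0, 0, 0], [0, 0, 0], 40], [[0, 0, 0], [0, 0, -0.04], 40], [[0, 0, 0], [0, 0, -0.04], 40], [[0, 0, 0], [0, 0, -0.04], 100], [[0, 0, 0], [0, 0, 0], 100], [[0, 0, 0], [0, 0, 0], 100]]}}

```text
time: 48.75
ee_pos: [0.5918, -0.1263, 0.1786]
tcp_rot: [179.9, 0.0, 86.9]
wrist_force: [0.1, 0.4, -0.9]
opening: 0.0761
grasp_force: 0.0
```

Emit:
{"op": "servo_tool", "data": {"moves": [[[0, 0, 7.7], [0, 0, 0], 100], [[0, 0, 7.7], [0, 0, 0], 100], [[0, 0, 7.7], [0, 0, 0], 100], [[0, 0, 7.7], [0, 0, 0], 100], [[0, 0, 7.7], [0, 0, 0], 100], [[0, 0, 7.7], [0, 0, 0], 100], [[0, 0, 0], [0.035, -0.027, 0], 100], [[0, 0, 0], [0.035, -0.027, 0], 100], [[0, 0, 0], [0.035, -0.027, 0], 100], [[0, 0, 0], [0.035, -0.027, 0], 100], [[0, 0, 0], [0.035, -0.027, 0], 100], [[0, 0, 0], [0, 0, 0], 100]]}}

```text
time: 49.95
ee_pos: [0.6355, 0.0951, 0.175]
tcp_rot: [-179.9, 0.1, 41.0]
wrist_force: [-0.3, -0.2, -0.3]
opening: 0.0854
grasp_force: 0.0
```

```bash
python3 - <<'E'
from h import *
im,d=save("wrist","w7"); P=cloud("wrist",d); stamp(P,(.6456,.139),"yellow")
print(get_obs()["ee_pos"].round(4),dl([0.6456,0.139,0.05],40.5))
E
```

```text
yellow top 0.274 [([645.4, 137.3], [21.6, 22.2], 40.2, 801), ([645.0, 137.0], [46.8, 46.2], 40.5, 1404)]
[0.6353 0.0928 0.1753] delta tool [0.0384, -0.0279, 0.1252] turn z 0.4
```

Emit:
{"op": "servo_tool", "data": {"moves": [[[0, 0, 0.4], [0.0375, -0.027, 0], 100], [[0, 0, 0], [0, 0, 0.03], 100], [[0, 0, 0], [0, 0, 0], 100], [[0, 0, 0], [0, 0, 0], 100]]}}

```text
time: 50.4
ee_pos: [0.6457, 0.1339, 0.1466]
tcp_rot: [-179.9, 0.2, 40.3]
wrist_force: [-0.6, 0.6, 0.4]
opening: 0.0853
grasp_force: 0.0
```

```bash
python3 - <<'E'
from h import *
print(get_obs()["ee_pos"].round(4),dl([0.6454,0.138,0.05],40.5))
E
```

```text
[0.6457 0.1339 0.1466] delta tool [0.0026, -0.0032, 0.0966] turn z -0.2
```

Emit:
{"op": "servo_tool", "data": {"moves": [[[0, 0, 0], [0.0025, -0.003, 0.033], 100], [[0, 0, 0], [0, 0, 0.033], 100], [[0, 0, 0], [0, 0, 0.031], 100], [[0, 0, 0], [0, 0, 0], 100], [[0, 0, 0], [0, 0, 0], 0], [[0, 0, 0], [0, 0, 0], 0], [[0, 0, 0], [0, 0, 0], 0], [[0, 0, 0], [0, 0, 0], 0], [[0, 0, 0], [0, 0, 0], 0], [[0, 0, 0], [0, 0, 0], 0], [[0, 0, 0], [0, 0, 0], 0]], "force": 30}}

```text
time: 51.5
ee_pos: [0.647, 0.1393, 0.0516]
tcp_rot: [180.0, -0.1, 40.3]
wrist_force: [-1.1, 0.9, 6.2]
opening: 0.0222
grasp_force: 36.1
```

Emit:
{"op": "servo_tool", "data": {"moves": [[[0, 0, 0], [0, 0, -0.04], 0], [[0, 0, 0], [0, 0, -0.04], 0], [[0, 0, 0], [0, 0, -0.04], 0], [[0, 0, 0], [-0.038, 0.021, 0], 0], [[0, 0, 0], [-0.038, 0.021, 0], 0], [[0, 0, 0], [-0.038, 0.021, 0], 0], [[0, 0, 0], [-0.038, 0.021, 0], 0], [[0, 0, 0], [-0.038, 0.021, 0], 0], [[0, 0, 0], [-0.038, 0.021, 0], 0], [[0, 0, 0], [-0.038, 0.021, 0], 0], [[0, 0, 0], [-0.038, 0.021, 0], 0], [[0, 0, 0], [0, 0, 0], 0]]}}

```text
time: 52.7
ee_pos: [0.5216, -0.1896, 0.1704]
tcp_rot: [180.0, 0.1, 40.1]
wrist_force: [0.7, 0.1, -1.5]
opening: 0.0214
grasp_force: 35.0
```

Emit:
{"op": "servo_tool", "data": {"moves": [[[0, 0, 7.25], [0, 0, 0], 0], [[0, 0, 7.25], [0, 0, 0], 0], [[0, 0, 7.25], [0, 0, 0], 0], [[0, 0, 7.25], [0, 0, 0], 0], [[0, 0, 7.25], [0, 0, 0], 0], [[0, 0, 7.25], [0, 0, 0], 0], [[0, 0, 0], [0, 0, 0], 0], [[0, 0, 0], [0, 0, 0], 0]]}}

```text
time: 53.5
ee_pos: [0.5235, -0.1853, 0.1704]
tcp_rot: [-180.0, 0.0, -2.9]
wrist_force: [-0.1, 0.2, -1.0]
opening: 0.0216
grasp_force: 35.1
```

```bash
python3 - <<'E'
from h import *
print(get_obs()["ee_pos"].round(4),dl([0.5215,-0.189,0.057],-3))
E
```

```text
[ 0.5235 -0.1853  0.1704] delta tool [-0.0018, 0.0038, 0.1134] turn z 0.1
```

Emit:
{"op": "servo_tool", "data": {"moves": [[[0, 0, 0], [-0.0015, 0.0035, 0], 0], [[0, 0, 0], [0, 0, 0], 0], [[0, 0, 0], [0, 0, 0.03], 0], [[0, 0, 0], [0, 0, 0.03], 0], [[0, 0, 0], [0, 0, 0.03], 0], [[0, 0, 0], [0, 0, 0.015], 0], [[0, 0, 0], [0, 0, 0.007], 0], [[0, 0, 0], [0, 0, 0], 0], [[0, 0, 0], [0, 0, 0], 0]]}}

```text
time: 54.4
ee_pos: [0.5225, -0.1893, 0.0597]
tcp_rot: [180.0, -0.1, -3.2]
wrist_force: [-0.8, 0.8, -1.3]
opening: 0.0216
grasp_force: 35.1
```

Emit:
{"op": "servo_tool", "data": {"moves": [[[0, 0, 0], [0, 0, 0], 40], [[0, 0, 0], [0, 0, 0], 40], [[0, 0, 0], [0, 0, 0], 40], [[0, 0, 0], [0, 0, 0], 40], [[0, 0, 0], [0, 0, -0.04], 40], [[0, 0, 0], [0, 0, -0.04], 40], [[0, 0, 0], [0, 0, -0.04], 100], [[0, 0, 0], [0, 0, 0], 100]]}}

```text
time: 55.2
ee_pos: [0.5237, -0.1897, 0.1846]
tcp_rot: [179.9, -0.5, -3.2]
wrist_force: [0.6, 0.5, -0.4]
opening: 0.0625
grasp_force: 0.0
```

Emit:
{"op": "servo_tool", "data": {"moves": [[[0, 0, -8.47], [0, 0, 0], 100], [[0, 0, -8.47], [0, 0, 0], 100], [[0, 0, -8.47], [0, 0, 0], 100], [[0, 0, -8.47], [0, 0, 0], 100], [[0, 0, -8.47], [0, 0, 0], 100], [[0, 0, -8.47], [0, 0, 0], 100], [[0, 0, -8.47], [0, 0, 0], 100], [[0, 0, -8.47], [0, 0, 0], 100], [[0, 0, -8.47], [0, 0, 0], 100], [[0, 0, -8.47], [0, 0, 0], 100], [[0, 0, -8.47], [0, 0, 0], 100], [[0, 0, -8.47], [0, 0, 0], 100]]}}

```text
time: 56.4
ee_pos: [0.5217, -0.189, 0.1779]
tcp_rot: [-180.0, -0.0, 98.8]
wrist_force: [-0.3, 0.7, -0.9]
opening: 0.0852
grasp_force: 0.0
```

Emit:
{"op": "servo_tool", "data": {"moves": [[[0, 0, 0], [0.043, -0.006, 0], 100], [[0, 0, 0], [0.043, -0.006, 0], 100], [[0, 0, 0], [0.043, -0.006, 0], 100], [[0, 0, 0], [0.043, -0.006, 0], 100], [[0, 0, 0], [0.043, -0.006, 0], 100], [[0, 0, 0], [0.043, -0.006, 0], 100], [[0, 0, 0], [0.03, -0.006, 0], 100], [[0, 0, 0], [0, 0, 0], 100], [[0, 0, 0], [0, 0, 0], 100]]}}

```text
time: 57.3
ee_pos: [0.4377, 0.09, 0.1782]
tcp_rot: [-180.0, 0.0, 98.6]
wrist_force: [-0.4, 0.6, 0.6]
opening: 0.0857
grasp_force: 0.0
```

```bash
python3 - <<'E'
from h import *
im,d=save("wrist","w8"); P=cloud("wrist",d); stamp(P,(.4297,.1547),"red")
print(get_obs()["ee_pos"].round(4),dl([0.4297,0.1547,0.05],98.5))
print([(round(q["score"],2),w("wrist",q["xyz"]).round(3).tolist()) for q in mark_of("stamp_red_mid","wrist")[:3]])
E
```

```text
red top 0.083 [([428.8, 154.3], [21.7, 21.7], 8.5, 836), ([429.0, 154.2], [46.4, 45.4], 8.5, 1679)]
[0.4379 0.0894 0.1783] delta tool [0.0658, 0.0015, 0.1283] turn z -0.0
[(0.97, [0.428, 0.156, 0.039]), (0.85, [0.399, 0.064, 0.041]), (0.83, [0.537, 0.137, 0.042])]
```

View pics/w8.png

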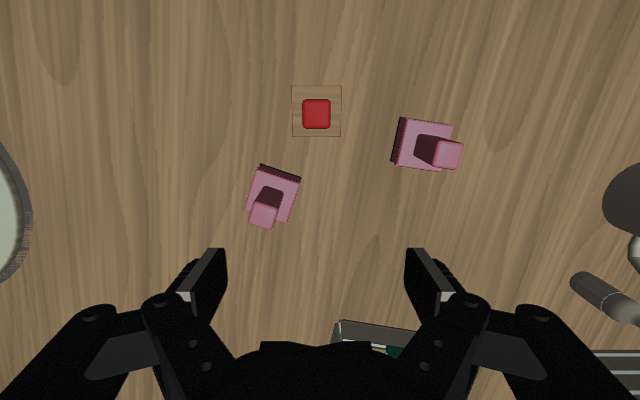

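Three candidates: the red stamp on its wood block at (316,113), and pink ones at (268,200) and (430,147). The red one is meant. Approach it.

Emit:
{"op": "servo_tool", "data": {"moves": [[[0, 0, 0], [0.033, 0.0005, 0], 100], [[0, 0, 0], [0.032, 0.0005, 0], 100], [[0, 0, 0], [0, 0, 0], 100], [[0, 0, 0], [0, 0, 0.032], 100], [[0, 0, 0], [0, 0, 0.032], 100], [[0, 0, 0], [0, 0, 0.032], 100], [[0, 0, 0], [0, 0, 0.03], 100], [[0, 0, 0], [0, 0, 0], 100], [[0, 0, 0], [0, 0, 0], 100]]}}

```text
time: 58.3
ee_pos: [0.4295, 0.1531, 0.053]
tcp_rot: [-180.0, 0.0, 98.4]
wrist_force: [-0.0, -0.9, 0.6]
opening: 0.0857
grasp_force: 0.0
```

Emit:
{"op": "servo_tool", "data": {"moves": [[[0, 0, 0], [0, 0, 0], 0], [[0, 0, 0], [0, 0, 0], 0], [[0, 0, 0], [0, 0, 0], 0], [[0, 0, 0], [0, 0, 0], 0], [[0, 0, 0], [0, 0, 0], 0], [[0, 0, 0], [0, 0, 0], 0], [[0, 0, 0], [0, 0, 0], 0]], "force": 30}}

```text
time: 59.0
ee_pos: [0.4295, 0.1542, 0.053]
tcp_rot: [180.0, -0.0, 98.5]
wrist_force: [-1.4, -0.0, 5.7]
opening: 0.0215
grasp_force: 36.1
```

Emit:
{"op": "servo_tool", "data": {"moves": [[[0, 0, 0], [0, 0, -0.04], 0], [[0, 0, 0], [0, 0, -0.04], 0], [[0, 0, 0], [0, 0, -0.04], 0], [[0, 0, 5.7], [0, 0, 0], 0], [[0, 0, 5.7], [0, 0, 0], 0], [[0, 0, 0], [-0.04, 0.011, 0], 0], [[0, 0, 0], [-0.04, 0.011, 0], 0], [[0, 0, 0], [-0.04, 0.011, 0], 0], [[0, 0, 0], [-0.04, 0.011, 0], 0], [[0, 0, 0], [-0.04, 0.011, 0], 0], [[0, 0, 0], [-0.04, 0.011, 0], 0], [[0, 0, 0], [-0.04, 0.011, 0], 0]]}}

```text
time: 60.2
ee_pos: [0.4918, -0.1312, 0.1721]
tcp_rot: [-180.0, -0.0, 87.1]
wrist_force: [0.8, 0.8, -0.9]
opening: 0.0213
grasp_force: 35.4
```

Emit:
{"op": "servo_tool", "data": {"moves": [[[0, 0, 0], [-0.04, 0.011, 0], 0], [[0, 0, 0], [-0.04, 0.011, 0], 0], [[0, 0, 0], [-0.04, 0.01, 0], 0], [[0, 0, 0], [0, 0, 0], 0], [[0, 0, 0], [0, 0, 0], 0], [[0, 0, 0], [0, 0, 0], 0]]}}

```text
time: 60.8
ee_pos: [0.5174, -0.2503, 0.1722]
tcp_rot: [-180.0, -0.0, 87.1]
wrist_force: [0.1, -0.3, -0.9]
opening: 0.0215
grasp_force: 35.3
```

```bash
python3 - <<'E'
from h import *
print(get_obs()["ee_pos"].round(4),dl([0.518,-0.255,0.059],87))
E
```

```text
[ 0.5174 -0.2503  0.1722] delta tool [-0.0048, 0.0009, 0.1132] turn z 0.1
```

Emit:
{"op": "servo_tool", "data": {"moves": [[[0, 0, 0], [-0.0045, 0.0005, 0], 0], [[0, 0, 0], [0, 0, 0], 0], [[0, 0, 0], [0, 0, 0.03], 0], [[0, 0, 0], [0, 0, 0.03], 0], [[0, 0, 0], [0, 0, 0.03], 0], [[0, 0, 0], [0, 0, 0.015], 0], [[0, 0, 0], [0, 0, 0.008], 0], [[0, 0, 0], [0, 0, 0], 0], [[0, 0, 0], [0, 0, 0], 0]]}}

```text
time: 61.7
ee_pos: [0.5186, -0.2557, 0.0608]
tcp_rot: [179.9, 0.0, 87.1]
wrist_force: [0.0, 0.5, -1.0]
opening: 0.022
grasp_force: 35.5
```

Emit:
{"op": "servo_tool", "data": {"moves": [[[0, 0, 0], [0, 0, 0], 45], [[0, 0, 0], [0, 0, 0], 45], [[0, 0, 0], [0, 0, 0], 45], [[0, 0, 0], [0, 0, 0], 45], [[0, 0, 0], [0, 0, -0.04], 45], [[0, 0, 0], [0, 0, -0.04], 45], [[0, 0, 0], [0, 0, -0.04], 100], [[0, 0, 0], [0, 0, -0.04], 100], [[0, 0, 0], [-0.04, 0, -0.04], 100], [[0, 0, 0], [-0.04, 0, 0], 100], [[0, 0, 0], [0, 0, 0], 100], [[0, 0, 0], [0, 0, 0], 100]]}}

```text
time: 62.9
ee_pos: [0.5138, -0.3314, 0.2543]
tcp_rot: [-180.0, -0.0, 87.0]
wrist_force: [-0.0, -0.4, -0.8]
opening: 0.0856
grasp_force: 0.0
```

```bash
python3 - <<'E'
from h import *
print(get_obs()["ee_pos"].round(4))
im,d=save("wrist","w9"); P=cloud("wrist",d)
for n,xy in dict(red=(.518,-.255),yellow=(.5215,-.189),green=(.525,-.123),black=(.591,-.127)).items(): stamp(P,xy,n)
save("scene","s9"); save("side","b9")
for n in ["red","yellow","green","black","blue","purple"]: print(n,[(c,round(q["score"],2),w(c,q["xyz"]).round(3).tolist()) for c in ("wrist","side") for q in mark_of("stamp_%s_mid"%n,c)[:3]])
b=cv2.imread("pics/b9.png"); b=cv2.resize(b[120:320,220:420],(400,400),interpolation=cv2.INTER_CUBIC); cv2.imwrite("pics/c9.png",np.hstack([cv2.resize(cv2.imread("pics/w9.png")[:250,120:520],(400,250)).repeat(1,0),np.zeros((250,0,3),np.uint8)]) if 0 else np.hstack([cv2.copyMakeBorder(cv2.imread("pics/w9.png")[:400,120:520],0,0,0,0,0),b]))
E
```

```text
[ 0.5138 -0.3314  0.2543]
red top 0.089 [([524.1, -267.1], [26.4, 54.8], 20.9, 524), ([521.4, -253.0], [65.9, 66.2], 87.7, 1437)]
yellow top 0.09 [([509.2, -188.5], [23.2, 46.5], 88.2, 874), ([523.9, -188.8], [70.4, 66.2], 87.8, 1772)]
green top 0.024 [([523.4, -154.4], [8.0, 62.1], 87.1, 273)]
black top 0.024 [([589.0, -157.3], [7.3, 62.9], 87.8, 290)]
red [('wrist', 0.58, [0.517, -0.254, 0.046]), ('side', 0.81, [0.517, -0.251, 0.049]), ('side', 0.78, [0.394, 0.067, 0.039])]
yellow [('wrist', 0.8, [0.518, -0.193, 0.044]), ('side', 0.61, [0.521, -0.186, 0.048])]
green [('wrist', 0.69, [0.585, -0.191, 0.006]), ('side', 0.74, [0.526, -0.12, 0.048]), ('side', 0.25, [0.625, -0.189, 0.061])]
black [('side', 0.63, [0.588, -0.123, 0.049])]
blue []
purple []
```

View pics/c9.png

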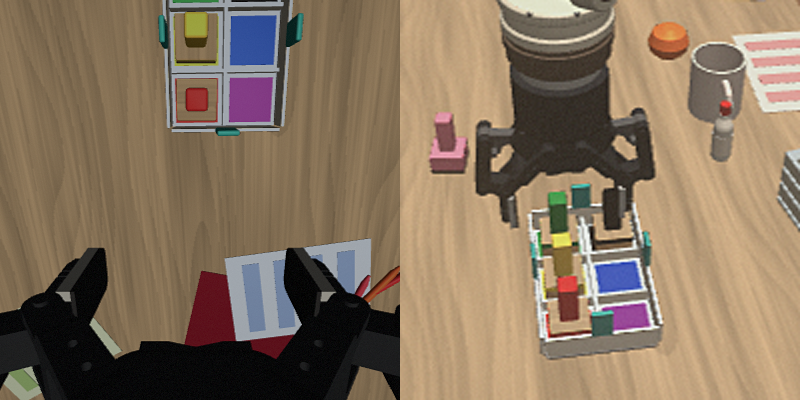

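The picture shows red, yellow, green and black upright in their compartments, all four sides standing and the bystanders in place. I'm handing in.

```bash
python3 -c "
from workcell import *
print(get_obs()['time'],job_done())"
```

```text
the job is handed in; nothing more can be done
63.65 None
```

All four sides of the tidy are up, and the four stamps on the table (red, yellow, green and black) stand in their matching compartments; the mug, orange and glue bottle were left alone, and the job was handed in at 63.65 s.

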